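Wash-up corner: scrub the beaker and clip up the serving tools

ROBOT

A 6-joint arm with a two-finger parallel gripper is mounted at the origin on the work surface. World frame = base frame: x ahead of the robot, y to its left, z up, the work surface at z = 0. Lengths are in m, angles in rad, forces in N, time in s.
With the tool pointing down it reaches from about 0.35 to 0.775 m from the base axis. Payload 5.5 kg.
Tool frame: the origin (TCP) lies midway between the tips of the shut fingers; the grasp point (between the pads) lies 19 mm behind it; z points along the fingers, y is the direction in which the jaws open and shut (so a half turn about z gives the same grasp; the last joint's range is limited). The gripper opens to 85 mm and grips with 20 to 120 N. Pads are 22 mm wide; open, the fingers measure 114 mm over their backs; the gripper's body (76 mm by 85 mm) begins 54 mm behind the grasp point. The pads swing forward as they close: fully open they stand 13 mm farther back than shut.
Start: joints at [1.038, 0.313, 0.046, 1.304, 0, 1.431], TCP at [0.22, 0.531, 0.231] pointing down, gripper open.
Joint ranges: [-2.76, 2.76], [-0.86, 1.69], [-1.03, 1.26], [-2.2, 2.34], [-1.47, 1.5], [-3.14, 3.14]. Speed limits (rad/s): [2.57, 2.57, 3.14, 3.14, 3.14, 3.14].

INTERFACE

Orientations are given as a unit quaternion [w, x, y, z].
In Python, from workcell import env gives the robot as it stands.
- The arm moves only by the shell command python3 -m creep 'ROWS' [OPENING] [FORCE]. ROWS is JSON, a list of rows, each a list of 6 numbers: the shift along the tool's x, y, z in m, then the turn, a rotation vector about the tool's x, y, z in degrees. A call has exactly 8 rows; each row is the pose to reach, as a shift and turn from the pose commanded when the call began, along the tool's axes at that moment; what a row does not reach only later rows make up. A row lasts 1/10 s, in which the tool goes at most 50 mm and 8.59 degrees, less where a joint would pass 70% of its speed; a pose out of reach is approached as far as the arm can. A call with a gripper value outside its range is refused whole. OPENING is the finger opening in m, from 0 to 0.0854, set as the call begins (- or left out, the last holds). The fingers move at their own pace and stop on an object; FORCE is the grip in N (left out, the last holds). Time passes only in rows, so rows that repeat a pose let the fingers close, or fill a call up. It gives the time, the measured TCP pose, the force and the opening at its end, in the units of the state.
- env.get_state(): the state, without advancing time (a new reading comes with each control period).
- env.read_camera(name): name is "scene" or "top" or "wrist"; returns (picture, depth): 420x560x3 uint8, blue, green, red; 420x560 float32, m along the optical axis (not along the pixel's ray), 0 where there is no reading.
- env.camera_params(name): a dict with "fx", "fy", "cx", "cy" (pixels), "position" and "orientation" of the camera in the world. Camera axes: x right, y up, looking along -z (the intrinsics and any distortion apply to the point x, -y, -z); pixel columns grow to the right and rows downward; lengths in m; the calibration is good to about 2 mm. The wrist camera is an equidistant fisheye: a pixel r from the principal point sees the ray r / f radians off the axis. A picture is of the moment at which its call begins: read the wrist's pose just before it. camera_params takes no time and is no camera call; for the wrist camera it gives the pose at the moment of the call.
- env.hand_in(): hands the job in, once; it reports no verdict.
The state is a dict: "clock": time; "joint_pos": joint angles; "qvel": joint speeds; "tau": joint torques, N m; "tcp_pos": TCP position; "orientation": TCP orientation; "wrist_force": force on the tool from outside, world axes, zero at the start; "ft_torque": the same for the moment, N m; "finger_gap": finger opening in m.
Only numpy, scipy, OpenCV 4.12 (cv2) and the standard library are available. Lean on these libraries where they do the work, as an engineer would, in place of code of your own. Each camera call takes 0.05 s, during which the arm holds its last target. There are 200 camera calls.

TASK

Wash up after packing the lunch boxes: take the bottle brush out of its stand and scrub the inside of the steel beaker, with three full strokes, each down to the bottom and back up to about the rim, then stand the brush back in its stand. Also hang up every serving tool lying on the table, each by its wooden handle in a clip of its own on the rack: centre the handle on the two forks of the clip, with its rubber rings just outside them, and push it straight down past the sprung jaw until it is fully home, level, with the jaw sprung shut over it. Leave the beaker standing upright and do not disturb the crockery, jar and shaker around.

Things in the scene. Friction and masses are not known exactly. Their poses are not given: they have to be found in the camera images.
- rack: clip rack: aluminium plate 130 x 280 x 12 mm fixed to the table, with three fork clips 90 mm apart along its y. Each clip has two forks 84 mm apart along x (each 14 mm long); the 70 mm gap between them takes the gripper's fingers and is free down to a thin hinge bar 20 mm below the seated handle's axis. Origin under the plate's centre, z up.
- clip1 (a point): seat of the first (rack +y side) clip: where the middle of the handle's axis lies when seated, 50 mm above the table. The handle runs along this point's x, its rings outside the forks (10 mm play each way). Sprung jaw on -y, its sloping top 40 mm above the seat; fixed flared cheek on +y, 35 mm above. Pushing past the jaw takes 5 to 15 N, most about 20 mm above the seat; then it snaps shut.
- clip2 (a point): seat of the middle clip: where the middle of the handle's axis lies when seated, 50 mm above the table. The handle runs along this point's x, its rings outside the forks (10 mm play each way). Sprung jaw on -y, its sloping top 40 mm above the seat; fixed flared cheek on +y, 35 mm above. Pushing past the jaw takes 5 to 15 N, most about 20 mm above the seat; then it snaps shut.
- clip3 (a point): seat of the last (rack -y side) clip: where the middle of the handle's axis lies when seated, 50 mm above the table. The handle runs along this point's x, its rings outside the forks (10 mm play each way). Sprung jaw on -y, its sloping top 40 mm above the seat; fixed flared cheek on +y, 35 mm above. Pushing past the jaw takes 5 to 15 N, most about 20 mm above the seat; then it snaps shut.
- jaw1 (a joint): angle of the sprung jaw of clip 1 (rad): 0 when shut; it swings outward (about 0.12 while a handle passes, 0.5 at most) and springs shut by itself.
- jaw2 (a joint): angle of the sprung jaw of clip 2 (rad): 0 when shut; it swings outward (about 0.12 while a handle passes, 0.5 at most) and springs shut by itself.
- jaw3 (a joint): angle of the sprung jaw of clip 3 (rad): 0 when shut; it swings outward (about 0.12 while a handle passes, 0.5 at most) and springs shut by itself.
- paddle: serving paddle: round wooden handle 20 mm thick, 140 mm long, with rubber rings 26 mm across from 59 to 65 mm either side of its middle; flat steel rectangular blade beyond. 0.1 kg. Origin in the middle of the handle, on its axis, 13 mm above the table as it lies. Own x runs along the handle to the steel end (65 to 140 mm); balance point 10 to 20 mm along x. May be absent.
- spoon: serving spoon: round wooden handle 20 mm thick, 140 mm long, with rubber rings 26 mm across from 59 to 65 mm either side of its middle; flat steel round bowl beyond. 0.1 kg. Origin in the middle of the handle, on its axis, 13 mm above the table as it lies. Own x runs along the handle to the steel end (65 to 140 mm); balance point 10 to 20 mm along x. May be absent.
- fork: serving fork: round wooden handle 20 mm thick, 140 mm long, with rubber rings 26 mm across from 59 to 65 mm either side of its middle; flat steel three-pronged head beyond. 0.1 kg. Origin in the middle of the handle, on its axis, 13 mm above the table as it lies. Own x runs along the handle to the steel end (65 to 140 mm); balance point 10 to 20 mm along x. May be absent.
- brush: bottle brush, 220 mm long, 0.12 kg, upright in its stand at the start: white bristle head 54 mm across (narrower at its end) from 0 to 88 mm, thin neck, round wooden handle 20 mm thick from 125 to 220 mm above the tip; grip it there from above, about 190 mm above the tip. Origin at the middle of its lower tip, z up along the handle.
- stand: white ceramic brush stand fixed to the table, an open round pot 75 mm high, mouth 66 mm inside (76 mm outside), inner floor 6 mm above the table. Origin at the centre of its underside. The brush belongs upright in it, its tip on the floor.
- beaker: open steel beaker standing loose on the table, 120 mm high, 84 mm outside, 77 mm inside, inner floor 5 mm above its underside, about 0.6 kg. Origin at the centre of its underside, z up.
- jar: bystander: closed glass jar, 60 mm across, 95 mm high. Origin under its centre.
- dish: bystander: white dish, 100 mm across, 22 mm high. Origin under its centre.
- bowl: bystander: blue bowl, 120 mm across, 50 mm high. Origin under its centre.
- cup: bystander: white cup, 72 mm across, 75 mm high. Origin under its centre.
- shaker: bystander: steel shaker, 42 mm across, 80 mm high. Origin under its centre.
Mind the look-alikes: they are no part of the job. What is shaped like the brush but purple is not meant. Leave any purple look-alike of the paddle alone.

How it is judged:
By the outcome, as a careful person would: the job done as asked, in the order asked, and still so for the second after the job is handed in, with the robot touching nothing.
Of paddle, spoon, fork only 2 to 3 are there at a start; the rules pass over those that are not, and their reading is None.
At some moment in a run one of paddle, spoon, fork may be knocked a few centimetres aside while the robot is not near it.
It also fails if it takes over 210 s, if anything falls off the work surface, if the arm or the gripper's body presses on something with over 40 N, if the wrist force passes 120 N, or if a joint passes its speed limit or range.

## Working session

There is one attempt and no reset: what is moved stays moved. The work goes in short steps, Python scripts to look and compute and a shell command to move; the robot and the scene stay as the last step left them, time stands still between calls to the robot, and variables do not carry over. Pictures are saved under pics/ and viewed, about 12 in all and at most 16, crops included, and the job is handed in when it is done.

```bash
ls; mkdir -p pics; cat > h.py <<'E'
import numpy as np, cv2
from scipy.spatial.transform import Rotation as R
from workcell import env
def q2R(q): return R.from_quat([q[1],q[2],q[3],q[0]]).as_matrix()
def cloud(name, depth, p):
    v,u=np.mgrid[:depth.shape[0],:depth.shape[1]].astype(float)
    return unproj(name,u,v,depth,p)
def unproj(name,u,v,d,p):
    x=(u-p['cx'])/p['fx']; y=(v-p['cy'])/p['fy']
    if name=='wrist':
        r=np.hypot(x,y); s=np.where(r>1e-9,np.tan(np.minimum(r,1.5))/np.maximum(r,1e-9),1); x,y=x*s,y*s
    c=np.stack([x*d,-y*d,-d],-1)
    return c@q2R(p['orientation']).T+np.array(p['position'])
def proj(name,P,p):
    c=(np.asarray(P)-p['position'])@q2R(p['orientation']); x=c[...,0]/-c[...,2]; y=-c[...,1]/-c[...,2]
    if name=='wrist':
        r=np.hypot(x,y); s=np.arctan(r)/np.maximum(r,1e-9); x,y=x*s,y*s
    return np.stack([x*p['fx']+p['cx'],y*p['fy']+p['cy']],-1)
def shot(name,save):
    p=env.camera_params(name); im,d=env.read_camera(name)
    cv2.imwrite(f'pics/{save}.png',im); np.savez(f'pics/{save}.npz',d=d,im=im,p=p)
    return im,d,p
def load(save):
    z=np.load(f'pics/{save}.npz',allow_pickle=True); return z['im'],z['d'],z['p'].item()
E
python3 - <<'E'
from h import *
for n in ('scene','top'):
    im,d,p=shot(n,n+'0'); print(n,{k:np.round(v,3) for k,v in p.items()},d.min(),d.max())
print(env.get_state())
E
```

```text
pics
scene {'fx': np.float64(382.568), 'fy': np.float64(382.568), 'cx': np.float64(281.169), 'cy': np.float64(211.485), 'position': array([0.866, 0.541, 1.081]), 'orientation': array([0.321, 0.089, 0.267, 0.904])} 0.0 3.2612312
top {'fx': np.float64(391.656), 'fy': np.float64(391.656), 'cx': np.float64(280.155), 'cy': np.float64(206.162), 'position': array([0.365, 0.063, 1.04 ]), 'orientation': array([ 0.709,  0.03 , -0.055, -0.702])} 0.0 1.990741
{'clock': 0.1, 'joint_pos': array([ 1.03840582e+00,  3.13936202e-01,  4.51114608e-02,  1.30358994e+00,
       -5.03372113e-06,  1.43116612e+00]), 'qvel': array([ 0.00193122, -0.00081206,  0.00171103, -0.0005374 ,  0.0012464 ,
       -0.00079888]), 'tau': array([ 2.07592260e-03, -4.81724560e+01,  2.99244243e+01,  1.26644087e-02,
       -1.30920689e-04, -3.92300890e-06]), 'tcp_pos': array([0.21987547, 0.53082209, 0.23049955]), 'orientation': array([-2.64428522e-04,  1.95120280e-01,  9.80778987e-01, -7.64756392e-04]), 'wrist_force': array([-0.45058786,  0.27068597, -0.17368911]), 'ft_torque': array([ 0.0218358 , -0.02895632,  0.01924824]), 'finger_gap': 0.08512438149984845}
```

View pics/top0.png

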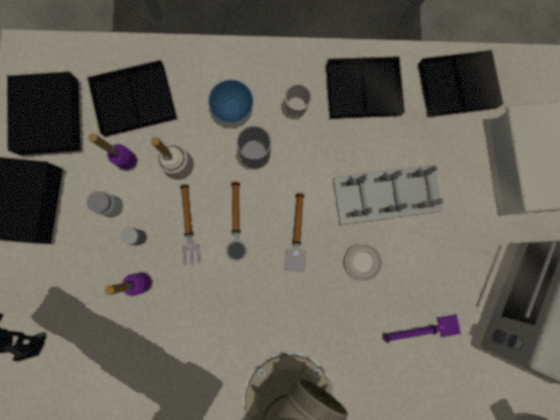

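View pics/scene0.png

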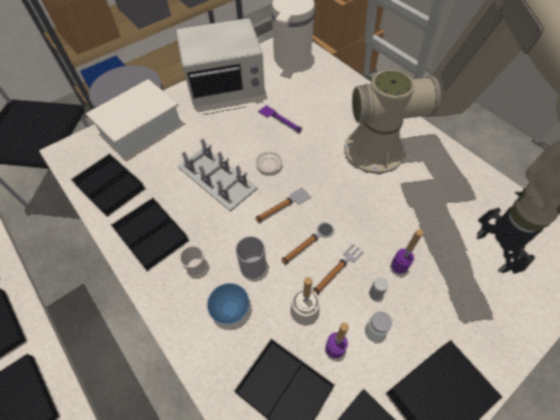

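```bash
cat > m.py <<'E'
from h import *
C=[];I=[]
for n in ('top','scene'):
    im,d,p=load(n+'0'); P=cloud(n,d,p); ok=(d>0)
    hsv=cv2.cvtColor(im,cv2.COLOR_BGR2HSV)
    C.append(P[ok]); I.append(np.c_[hsv[ok],np.full(ok.sum(),n=='scene')])
    w=np.abs(P[...,2])<.02; b=ok&(P[...,0]>.3)&(P[...,0]<.7)&(abs(P[...,1])<.4)
    print(n,'table z median',np.median(P[b&w][:,2]))
    # seeds
    for k,(u,v) in dict(fork=(187,210),spoon=(236,208),paddle=(298,215),beaker=(254,133),stand=(172,165),brushtop=(158,145)).items():
        if n=='top': print(k,P[v,u].round(3))
    np.save(n+'P.npy',P)
    if n=='top':
      # wooden handles: brownish
      for nm,(u0,u1,v0,v1) in dict(fork=(175,203,180,240),spoon=(226,246,178,236),paddle=(288,308,190,248)).items():
        s=np.zeros(d.shape,bool); s[v0:v1,u0:u1]=1
        m=s&ok&(hsv[...,1]>110)&(hsv[...,0]<25)&(P[...,2]>.004)&(P[...,2]<.06)
        q=P[m]; c=q.mean(0); a=np.linalg.svd((q-c)[:,:2],full_matrices=0)[2][0]; t=(q-c)[:,:2]@a
        print(nm,m.sum(),'c',c.round(4),'mid',(c[:2]+a*(t.min()+t.max())/2).round(4),'len',np.ptp(t).round(3),'ang',np.degrees(np.arctan2(a[1],a[0])).round(1),'ztop',np.percentile(q[:,2],90).round(4))
C=np.vstack(C);I=np.vstack(I)
for n in (0,1):
    s=I[:,3]==n
    def circ(lo,hi,c,r):
        m=s&(C[:,2]>lo)&(C[:,2]<hi)&(np.hypot(C[:,0]-c[0],C[:,1]-c[1])<r); return C[m]
    P=np.load('topP.npy')
    for k,(u,v),lo,hi,r in (('beaker',(254,147),.105,.135,.075),('stand',(174,162),.06,.08,.06),('brushH',(163,150),.16,.24,.08)):
        c=P[v,u]; q=circ(lo,hi,c,r)
        if len(q)>5: print(n,k,len(q),'med',np.median(q,0).round(3),'mid',((q.min(0)+q.max(0))/2).round(3),'span',np.ptp(q,axis=0).round(3),'mec',cv2.minEnclosingCircle(q[:,:2].astype(np.float32)))
E
python3 m.py
```

```text
top table z median 0.001494883577926709
fork [0.475 0.269 0.021]
spoon [0.482 0.142 0.024]
paddle [ 0.466 -0.02   0.023]
beaker [0.67  0.097 0.068]
stand [0.578 0.295 0.094]
brushtop [0.365 0.063 1.04 ]
fork 284 c [0.4768 0.2709 0.0229] mid [0.478 0.271] len 0.127 ang -172.8 ztop 0.0257
spoon 288 c [0.4866 0.1437 0.0227] mid [0.4875 0.1437] len 0.127 ang -178.7 ztop 0.0254
paddle 286 c [ 0.4579 -0.0195  0.0226] mid [ 0.4594 -0.0196] len 0.125 ang 175.9 ztop 0.0258
scene table z median -0.00015955156932490056
0 beaker 244 med [0.637 0.097 0.119] mid [0.63  0.095 0.115] span [0.083 0.082 0.02 ] mec ((0.6304313540458679, 0.09574488550424576), 0.04236892610788345)
0 stand 289 med [0.586 0.289 0.074] mid [0.598 0.299 0.07 ] span [0.076 0.077 0.02 ] mec ((0.5975242853164673, 0.29923713207244873), 0.03885746747255325)
0 brushH 164 med [0.595 0.296 0.214] mid [0.598 0.299 0.195] span [0.019 0.019 0.07 ] mec ((0.5986765027046204, 0.29940474033355713), 0.010239537805318832)
1 beaker 210 med [0.63  0.098 0.116] mid [0.631 0.097 0.114] span [0.083 0.083 0.018] mec ((0.6314780116081238, 0.09637055546045303), 0.0426107794046402)
1 stand 254 med [0.612 0.312 0.073] mid [0.6   0.302 0.07 ] span [0.076 0.076 0.02 ] mec ((0.5998156666755676, 0.3013809621334076), 0.03908785805106163)
1 brushH 127 med [0.604 0.304 0.211] mid [0.6   0.302 0.195] span [0.02  0.019 0.066] mec ((0.5999420285224915, 0.30120354890823364), 0.010152961127460003)
```

```bash
python3 -m creep '[[0,0,-0.02,0,0,-4],[0,0,-0.04,0,0,-8],[0,0,-0.06,0,0,-12],[0,0,-0.08,0,0,-16],[0,0,-0.09,0,0,-20],[0,0,-0.09,0,0,-22.5],[0,0,-0.09,0,0,-22.5],[0,0,-0.09,0,0,-22.5]]' 0.085 40
python3 - <<'E'
from h import *
s=env.get_state(); print(s['tcp_pos'],s['joint_pos'].round(3),q2R(s['orientation']).round(3))
# rack fit
for n in ('top','scene'):
    P=np.load(n+'P.npy').reshape(-1,3)
    m=(P[:,0]>.38)&(P[:,0]<.68)&(P[:,1]<-.08)&(P[:,1]>-.48)
    q=P[m&(P[:,2]>.006)&(P[:,2]<.02)]
    q=q[(q[:,0]>.45)]
    r=cv2.minAreaRect(q[:,:2].astype(np.float32)); print(n,'plate',len(q),r)
    q=P[m&(P[:,2]>.03)&(P[:,2]<.12)]; print(len(q),q[:,2].max())
    k=np.zeros((0,3)) 
    # connected clusters by grid
    g=np.zeros((400,400),np.uint8); ij=((q[:,:2]-[.38,-.48])/.001).astype(int); g[ij[:,0],ij[:,1]]=1
    g=cv2.dilate(g,np.ones((9,9))); N,L=cv2.connectedComponents(g)
    for l in range(1,N):
        z=q[L[ij[:,0],ij[:,1]]==l]
        if len(z)>8: print('  ',len(z),'min',z.min(0).round(3),'max',z.max(0).round(3))
E
```

```text
clock: 0.9
tcp_pos: [0.22, 0.531, 0.3207]
orientation: [-0.0, 0.001, 1.0, -0.0]
wrist_force: [-0.5, -0.7, -0.4]
finger_gap: 0.0849
[0.22001865 0.53101495 0.32069141] [ 1.038  0.309  0.257  1.52  -0.     1.04 ] [[-1.     0.001 -0.   ]
 [ 0.001  1.    -0.001]
 [ 0.    -0.001 -1.   ]]
top plate 3748 ((0.5675508975982666, -0.2795654535293579), (0.22488264739513397, 0.3905876576900482), 1.9731671810150146)
918 0.09436287314068292
   139 min [ 0.462 -0.2    0.03 ] max [ 0.519 -0.153  0.094]
   306 min [ 0.474 -0.288  0.03 ] max [ 0.576 -0.23   0.092]
   158 min [ 0.487 -0.377  0.03 ] max [ 0.541 -0.332  0.094]
   149 min [ 0.532 -0.188  0.03 ] max [ 0.564 -0.141  0.094]
   166 min [ 0.551 -0.367  0.03 ] max [ 0.589 -0.319  0.094]
scene plate 1611 ((0.5485384464263916, -0.2661970853805542), (0.1735323667526245, 0.30251067876815796), 8.8149995803833)
692 0.0937993097936688
   110 min [ 0.462 -0.2    0.03 ] max [ 0.482 -0.153  0.092]
   118 min [ 0.475 -0.29   0.03 ] max [ 0.522 -0.241  0.091]
   114 min [ 0.488 -0.378  0.03 ] max [ 0.528 -0.33   0.094]
   117 min [ 0.534 -0.188  0.031] max [ 0.565 -0.14   0.092]
   114 min [ 0.558 -0.276  0.03 ] max [ 0.577 -0.23   0.094]
   110 min [ 0.57  -0.367  0.03 ] max [ 0.589 -0.317  0.09 ]
```

```bash
python3 -c "
import cv2
a=cv2.imread('pics/top0.png')[155:235,325:450]; b=cv2.imread('pics/scene0.png')[130:215,170:265]; 
a=cv2.resize(a,None,fx=4,fy=4,interpolation=cv2.INTER_CUBIC); b=cv2.resize(b,(283,320)[::1],interpolation=cv2.INTER_CUBIC)
c=cv2.imread('pics/top0.png')[125:185,85:205]; c=cv2.resize(c,(500,250),interpolation=cv2.INTER_CUBIC)
import numpy as np
o=np.zeros((575,790,3),'uint8'); o[:320,:500]=a; o[:320,505:788]=b; o[325:575,:500]=c; cv2.imwrite('pics/rackcrop.png',o)"
```

```text
(no output)
```

View pics/rackcrop.png

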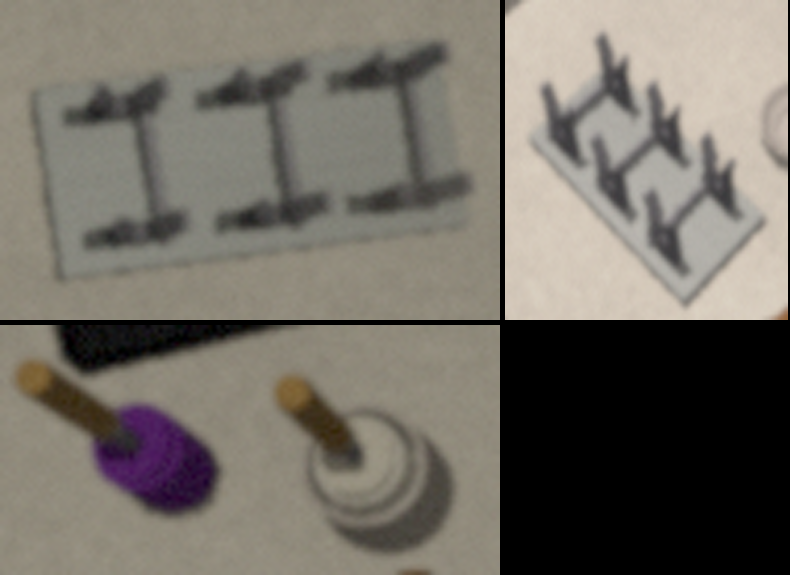

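```bash
python3 -m creep '[[-0.02,-0.012,0,0,0,0],[-0.06,-0.037,0,0,0,0],[-0.1,-0.061,0,0,0,0],[-0.14,-0.085,0,0,0,0],[-0.18,-0.11,0,0,0,0],[-0.22,-0.134,0,0,0,0],[-0.25,-0.152,0,0,0,0],[-0.27,-0.165,0,0,0,0]]'
python3 -m creep '[[-0.03,-0.018,0,0,0,0],[-0.06,-0.037,0,0,0,0],[-0.09,-0.055,0,0,0,0],[-0.105,-0.063,0,0,0,0],[-0.109,-0.066,0,0,0,0],[-0.109,-0.066,0,0,0,0],[-0.109,-0.066,0,0,0,0],[-0.109,-0.066,0,0,0,0]]'
python3 - <<'E'
from h import *
shot('wrist','w0')
Q=np.vstack([np.load(n+'P.npy').reshape(-1,3) for n in ('top','scene')])
a=np.radians(8.4); ex=np.array([np.cos(a),np.sin(a)]); ey=np.array([-np.sin(a),np.cos(a)])
c0=np.array([.525,-.259])
X=(Q[:,:2]-c0)@ex; Y=(Q[:,:2]-c0)@ey
m=(abs(X)<.065)&(abs(Y)<.14)&(Q[:,2]>.025)&(Q[:,2]<.1)
X,Y,Z=X[m],Y[m],Q[m,2]
for yc in (.09,0,-.09):
  for sx in (-1,1):
    s=(abs(Y-yc)<.04)&(X*sx>.025)&(abs(X)<.06)
    print(yc,sx,'x',np.percentile(X[s],[5,50,95]).round(4))
  for z0 in np.arange(.025,.1,.008):
    s=(abs(Y-yc)<.045)&(abs(Z-z0)<.004)&(abs(X)>.03)
    print('  z%.3f'%z0,np.histogram(Y[s]-yc,np.arange(-.03,.031,.005))[0])
E
```

```text
clock: 1.7
tcp_pos: [0.4922, 0.3643, 0.3202]
orientation: [-0.0, 0.002, 1.0, -0.0]
wrist_force: [0.0, 0.3, 0.1]
finger_gap: 0.0847
clock: 2.5
tcp_pos: [0.598, 0.3011, 0.3217]
orientation: [0.0, -0.001, 1.0, 0.0]
wrist_force: [-0.3, 0.3, -0.5]
finger_gap: 0.085
0.09 -1 x [-0.0481 -0.04   -0.033 ]
0.09 1 x [0.0355 0.0425 0.0504]
  z0.025 [2 8 3 4 1 3 1 2 9 3 0 0]
  z0.033 [ 1  6  6  3  7  3  4  1 20  3  0  0]
  z0.041 [ 0  0 10 26 25 29  8  6 12  3  0  0]
  z0.049 [ 0  0  7  3  0  0  0  0 16  1  0  0]
  z0.057 [ 0  1  6  0  3  0  0  2 14  1  0  0]
  z0.065 [ 0  0  4 14 22  0  0  6  3  2  0  0]
  z0.073 [ 0  0  2 33  7  0  0  2  9  5  2  0]
  z0.081 [ 0  0 14 27  0  0  0  0  4 18 12  0]
  z0.089 [ 0 19 36  5  0  0  0  0  0 12 10  0]
  z0.097 [0 0 3 0 0 0 0 0 0 0 0 0]
0 -1 x [-0.0484 -0.0403 -0.0331]
0 1 x [0.0349 0.0421 0.0497]
  z0.025 [ 5  5  4  5  0  1  1  3 12  1  0  0]
  z0.033 [ 0  1  7  1  5  4  3  3 21  3  0  0]
  z0.041 [ 0  1 11 32 23 24 11  2 19  3  0  0]
  z0.049 [ 0  2  6  6  0  0  0  0 19  3  0  0]
  z0.057 [ 0  1  2  4  0  0  0  2 18  5  0  0]
  z0.065 [ 0  0  5 16 25  0  0  3  4  4  0  0]
  z0.073 [ 0  0  2 36  5  0  0  1  5  3  2  0]
  z0.081 [ 1  2 17 23  0  0  0  0  2 16 16  0]
  z0.089 [ 0 16 41  5  0  0  0  0  0  9 14  0]
  z0.097 [0 0 0 1 0 0 0 0 0 0 0 0]
-0.09 -1 x [-0.0491 -0.041  -0.0335]
-0.09 1 x [0.0343 0.0419 0.0485]
  z0.025 [ 4  3  6  1  3  2  2  1 12  1  0  0]
  z0.033 [ 0  7  6  1  3  4  5  2 18  6  0  0]
  z0.041 [ 1  0 13 30 27 14  5  1 23  5  0  0]
  z0.049 [ 0  2  6  8  0  0  0  0 26  3  0  0]
  z0.057 [ 0  0  4  5  2  0  0  1 22  4  0  0]
  z0.065 [ 0  2  3 14 24  0  0  2 10  4  0  0]
  z0.073 [ 0  1  6 33  5  0  0  0  3  4  2  0]
  z0.081 [ 0  0 14 33  1  0  0  0  1 14 19  0]
  z0.089 [ 0 20 36  5  0  0  0  0  0  8 10  0]
  z0.097 [0 0 2 2 0 0 0 0 0 0 0 0]
```

```bash
python3 -m creep '[[-0.001,-0.001,0.02,0,0,0],[-0.001,-0.001,0.05,0,0,0],[-0.001,-0.001,0.08,0,0,0],[-0.001,-0.001,0.11,0,0,0],[-0.001,-0.001,0.135,0,0,0],[-0.001,-0.001,0.144,0,0,0],[-0.001,-0.001,0.144,0,0,0],[-0.001,-0.001,0.144,0,0,0]]'
python3 -m creep '[[0,0,0,0,0,0],[0,0,0,0,0,0],[0,0,0,0,0,0],[0,0,0,0,0,0],[0,0,0,0,0,0],[0,0,0,0,0,0],[0,0,0,0,0,0],[0,0,0,0,0,0]]' 0 60
python3 - <<'E'
from h import *
print(env.get_state()['tcp_pos'], env.get_state()['wrist_force'])
shot('scene','s1')
E
```

```text
clock: 3.35
tcp_pos: [0.6005, 0.2997, 0.1789]
orientation: [0.001, -0.0, 1.0, 0.0]
wrist_force: [-0.2, -0.1, 0.3]
finger_gap: 0.085
clock: 4.15
tcp_pos: [0.6004, 0.2994, 0.1778]
orientation: [0.0, 0.0, 1.0, 0.0]
wrist_force: [-0.4, 0.7, 3.0]
finger_gap: 0.0186
[0.60037504 0.29938271 0.17777437] [-0.35567274  0.69692656  2.97478842]
```

```bash
python3 -m creep '[[0,0,-0.015,0,0,0],[0,0,-0.04,0,0,0],[0,0,-0.07,0,0,0],[0,0,-0.1,0,0,0],[0,0,-0.13,0,0,0],[0,0,-0.15,0,0,0],[0,0,-0.16,0,0,0],[0,0,-0.16,0,0,0]]'
python3 -m creep '[[-0.003,-0.02,0,0,0,0],[-0.008,-0.055,0,0,0,0],[-0.014,-0.09,0,0,0,0],[-0.02,-0.13,0,0,0,0],[-0.025,-0.165,0,0,0,0],[-0.029,-0.19,0,0,0,0],[-0.031,-0.203,0,0,0,0],[-0.031,-0.203,0,0,0,0]]'
python3 - <<'E'
from h import *
im,d,p=shot('scene','s2'); s=env.get_state(); print(s['tcp_pos'],s['wrist_force'],s['orientation'])
P=cloud('scene',d,p); t=s['tcp_pos']
q=P[(d>0)&(np.hypot(P[...,0]-t[0],P[...,1]-t[1])<.05)]
for lo,hi in ((.005,.11),(.11,.13),(.155,.18),(.2,.25),(.25,.29),(.3,.33)):
    z=q[(q[:,2]>lo)&(q[:,2]<hi)]
    if len(z)>3: print(lo,hi,len(z),z.min(0).round(3),z.max(0).round(3),cv2.minEnclosingCircle(z[:,:2].astype(np.float32)))
cv2.imwrite('pics/s2c.png',cv2.resize(im[120:320,180:380],(600,600)))
E
```

```text
clock: 5.0
tcp_pos: [0.6005, 0.2992, 0.3384]
orientation: [0.001, 0.0, 1.0, 0.0]
wrist_force: [-0.2, 0.5, -2.0]
finger_gap: 0.0185
clock: 5.8
tcp_pos: [0.631, 0.0946, 0.336]
orientation: [-0.001, 0.001, 1.0, -0.0]
wrist_force: [0.1, 1.6, -1.6]
finger_gap: 0.0182
[0.63083004 0.09600601 0.33631009] [-0.06141494  0.67095797 -1.76288302] [-8.66204401e-04  6.36750257e-04  9.99999384e-01  2.77332540e-04]
0.005 0.11 719 [0.591 0.055 0.005] [0.673 0.138 0.11 ] ((0.6305758357048035, 0.09714322537183762), 0.042858418077230453)
0.11 0.13 111 [0.591 0.056 0.11 ] [0.673 0.137 0.123] ((0.6317170858383179, 0.09656538814306259), 0.0422917976975441)
0.155 0.18 11 [0.628 0.103 0.171] [0.654 0.121 0.18 ] ((0.6410656571388245, 0.11243343353271484), 0.016042137518525124)
0.2 0.25 392 [0.604 0.071 0.2  ] [0.657 0.123 0.25 ] ((0.6293652057647705, 0.09647638350725174), 0.027680357918143272)
0.25 0.29 53 [0.61 0.08 0.25] [0.649 0.115 0.289] ((0.6296066641807556, 0.09738446772098541), 0.020654739812016487)
0.3 0.33 46 [0.622 0.093 0.3  ] [0.64  0.105 0.328] ((0.6314713358879089, 0.09783480316400528), 0.009753319434821606)
```

View pics/s2c.png

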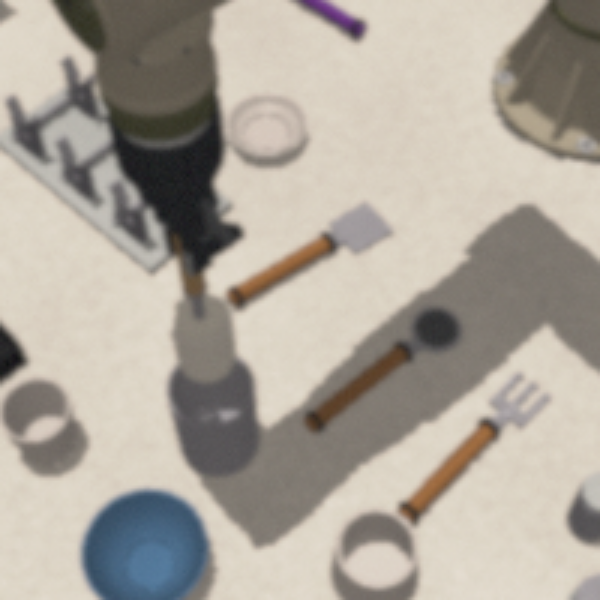

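```bash
python3 -m creep '[[0,0,0.02,0,0,0],[0,0,0.045,0,0,0],[0,0,0.075,0,0,0],[0,0,0.105,0,0,0],[0,0,0.135,0,0,0],[0,0,0.153,0,0,0],[0,0,0.16,0,0,0],[0,0,0.16,0,0,0]]'
python3 -m creep '[[0,0,0,0,0,0],[0,0,-0.02,0,0,0],[0,0,-0.045,0,0,0],[0,0,-0.075,0,0,0],[0,0,-0.1,0,0,0],[0,0,-0.115,0,0,0],[0,0,-0.115,0,0,0],[0,0,-0.115,0,0,0]]'
```

```text
clock: 6.65
tcp_pos: [0.6307, 0.0982, 0.1775]
orientation: [0.0, -0.001, 1.0, 0.0]
wrist_force: [0.8, 0.1, -1.4]
finger_gap: 0.0185
clock: 7.45
tcp_pos: [0.6312, 0.0967, 0.2921]
orientation: [0.0, -0.0, 1.0, 0.0]
wrist_force: [-0.5, -0.7, -2.0]
finger_gap: 0.0186
```

```bash
python3 -m creep '[[0,0,0.02,0,0,0],[0,0,0.045,0,0,0],[0,0,0.075,0,0,0],[0,0,0.1,0,0,0],[0,0,0.112,0,0,0],[0,0,0.116,0,0,0],[0,0,0.117,0,0,0],[0,0,0.117,0,0,0]]'
python3 -m creep '[[0,0,0,0,0,0],[0,0,-0.02,0,0,0],[0,0,-0.045,0,0,0],[0,0,-0.075,0,0,0],[0,0,-0.1,0,0,0],[0,0,-0.115,0,0,0],[0,0,-0.117,0,0,0],[0,0,-0.117,0,0,0]]'
python3 -m creep '[[0,0,0.02,0,0,0],[0,0,0.045,0,0,0],[0,0,0.075,0,0,0],[0,0,0.1,0,0,0],[0,0,0.112,0,0,0],[0,0,0.116,0,0,0],[0,0,0.117,0,0,0],[0,0,0.117,0,0,0]]'
python3 -m creep '[[0,0,0,0,0,0],[0,0,-0.02,0,0,0],[0,0,-0.045,0,0,0],[0,0,-0.075,0,0,0],[0,0,-0.1,0,0,0],[0,0,-0.115,0,0,0],[0,0,-0.117,0,0,0],[0,0,-0.117,0,0,0]]'
```

```text
clock: 8.25
tcp_pos: [0.6301, 0.0964, 0.176]
orientation: [-0.001, -0.0, 1.0, 0.0]
wrist_force: [-2.9, 0.1, 5.3]
finger_gap: 0.0186
clock: 9.05
tcp_pos: [0.6311, 0.0963, 0.292]
orientation: [0.0, -0.0, 1.0, 0.0]
wrist_force: [0.2, -0.1, -2.0]
finger_gap: 0.0189
clock: 9.85
tcp_pos: [0.631, 0.0962, 0.1751]
orientation: [-0.0, 0.0, 1.0, 0.0]
wrist_force: [-0.5, 0.3, -1.4]
finger_gap: 0.0187
clock: 10.65
tcp_pos: [0.6313, 0.0962, 0.2922]
orientation: [0.0, 0.0, 1.0, 0.0]
wrist_force: [0.0, 0.0, -1.5]
finger_gap: 0.0187
```

```bash
python3 -m creep '[[0,0,-0.02,0,0,0],[0,0,-0.04,0,0,0],[0,0,-0.05,0,0,0],[0,0,-0.05,0,0,0],[0,0,-0.05,0,0,0],[0,0,-0.05,0,0,0],[0,0,-0.05,0,0,0],[0,0,-0.05,0,0,0]]'
python3 -m creep '[[0.003,0.02,0,0,0,0],[0.008,0.055,0,0,0,0],[0.014,0.09,0,0,0,0],[0.02,0.13,0,0,0,0],[0.025,0.165,0,0,0,0],[0.029,0.19,0,0,0,0],[0.031,0.203,0,0,0,0],[0.031,0.203,0,0,0,0]]'
python3 -m creep '[[0,0,0,0,0,0],[0,0,0.02,0,0,0],[0,0,0.05,0,0,0],[0,0,0.08,0,0,0],[0,0,0.105,0,0,0],[0,0,0.12,0,0,0],[0,0,0.12,0,0,0],[0,0,0.12,0,0,0]]'
python3 -m creep '[[0,0,0.01,0,0,0],[0,0,0.02,0,0,0],[0,0,0.03,0,0,0],[0,0,0.04,0,0,0],[0,0,0.044,0,0,0],[0,0,0.045,0,0,0],[0,0,0.045,0,0,0],[0,0,0.045,0,0,0]]'
```

```text
clock: 11.45
tcp_pos: [0.6308, 0.0962, 0.3415]
orientation: [-0.001, 0.0, 1.0, 0.0]
wrist_force: [0.6, 0.4, -1.2]
finger_gap: 0.0188
clock: 12.25
tcp_pos: [0.5997, 0.3007, 0.3419]
orientation: [-0.0, -0.001, 1.0, -0.0]
wrist_force: [-0.1, -1.0, -0.7]
finger_gap: 0.0186
clock: 13.05
tcp_pos: [0.6005, 0.2978, 0.2228]
orientation: [0.0, 0.001, 1.0, -0.0]
wrist_force: [0.2, -0.5, -0.9]
finger_gap: 0.0186
clock: 13.85
tcp_pos: [0.6004, 0.2994, 0.1777]
orientation: [0.0, 0.0, 1.0, 0.0]
wrist_force: [0.3, 0.4, -0.5]
finger_gap: 0.0187
```

Release gently, retreat, and check the brush and tools.

```bash
python3 -m creep '[[0,0,0.001,0,0,0],[0,0,0.001,0,0,0],[0,0,0.001,0,0,0],[0,0,0.001,0,0,0],[0,0,0.001,0,0,0],[0,0,0.001,0,0,0],[0,0,0.001,0,0,0],[0,0,0.001,0,0,0]]' 0.06 100
python3 -m creep '[[0,0,-0.015,0,0,0],[0,0,-0.04,0,0,0],[0,0,-0.07,0,0,0],[0,0,-0.1,0,0,0],[0,0,-0.13,0,0,0],[0,0,-0.15,0,0,0],[0,0,-0.16,0,0,0],[0,0,-0.16,0,0,0]]'
cat > tools.py <<'E'
from h import *
import sys
# fork, spoon, paddle handles from scene+top cameras, brush & beaker
def run(tag):
    out={}
    for n in ('top','scene'):
        im,d,p=shot(n,tag+n); P=cloud(n,d,p); hsv=cv2.cvtColor(im,cv2.COLOR_BGR2HSV)
        m=(d>0)&(hsv[...,1]>100)&(hsv[...,0]<25)&(P[...,2]>.006)&(P[...,2]<.08)&(P[...,0]>.3)&(P[...,0]<.75)&(abs(P[...,1])<.5)
        N,L=cv2.connectedComponents(cv2.morphologyEx(m.astype(np.uint8),cv2.MORPH_CLOSE,np.ones((5,5))))
        for l in range(1,N):
            q=P[m&(L==l)]
            if len(q)<60: continue
            c=q.mean(0); a=np.linalg.svd((q-c)[:,:2],full_matrices=0)[2][0]; a*=np.sign(a[0]); t=(q-c)[:,:2]@a; w=(q-c)[:,:2]@[-a[1],a[0]]
            lo,hi=np.percentile(t,[.5,99.5]); wl,wh=np.percentile(w,[3,97])
            mid=c[:2]+a*(lo+hi)/2+np.array([-a[1],a[0]])*(wl+wh)/2
            print(n,len(q),'mid',mid.round(4),'len',round(hi-lo,3),'wid',round(wh-wl,3),'ang',np.degrees(np.arctan2(a[1],a[0])).round(1),'z',np.percentile(q[:,2],[10,50,90]).round(4))
        for k,c,lo,hi in (('brush',(.599,.3),.14,.225),('beaker',(.631,.0963),.11,.125)):
            q=P[(d>0)&(np.hypot(P[...,0]-c[0],P[...,1]-c[1])<.05)&(P[...,2]>lo)&(P[...,2]<.24)]
            if len(q)>5: print(n,k,cv2.minEnclosingCircle(q[:,:2].astype(np.float32)),q[:,2].max())
if __name__=='__main__': run(sys.argv[1]); print(env.get_state()['tcp_pos'])
E
python3 tools.py a
```

```text
clock: 14.65
tcp_pos: [0.6001, 0.2992, 0.1763]
orientation: [0.0, 0.0, 1.0, 0.0]
wrist_force: [0.1, 0.8, 0.5]
finger_gap: 0.06
clock: 15.45
tcp_pos: [0.6008, 0.2994, 0.3384]
orientation: [0.002, 0.0, 1.0, 0.001]
wrist_force: [1.0, 0.3, 0.2]
finger_gap: 0.0599
top 291 mid [0.4873 0.1438] len 0.126 wid 0.013 ang 1.5 z [0.0198 0.0228 0.0255]
top 314 mid [0.4779 0.2717] len 0.126 wid 0.016 ang 7.2 z [0.0194 0.0226 0.0255]
top 297 mid [ 0.4593 -0.0198] len 0.124 wid 0.015 ang -4.0 z [0.0191 0.0224 0.025 ]
top brush ((0.5976858735084534, 0.2989322245121002), 0.0105974106118083) 0.2301098384991379
top beaker ((0.6308906078338623, 0.0951402559876442), 0.04218188673257828) 0.12520923843750276
scene 165 mid [ 0.4612 -0.018 ] len 0.128 wid 0.014 ang -3.6 z [0.0166 0.0207 0.0241]
scene 84 mid [0.523 0.147] len 0.062 wid 0.014 ang 0.5 z [0.0175 0.0205 0.0237]
scene 189 mid [0.4797 0.2731] len 0.128 wid 0.013 ang 6.8 z [0.0183 0.0213 0.0241]
scene brush ((0.599607527256012, 0.30069592595100403), 0.01023084670305252) 0.2285329208112381
scene beaker ((0.6323067545890808, 0.09570449590682983), 0.04318171739578247) 0.12283591862752485
[0.60018336 0.29923636 0.33589398]
```

```bash
python3 -m creep '[[0.02,-0.005,0,0,0,-1],[0.05,-0.011,0,0,0,-3],[0.08,-0.018,0,0,0,-5],[0.105,-0.024,0,0,0,-6],[0.121,-0.027,0,0,0,-7],[0.121,-0.027,0.03,0,0,-7],[0.121,-0.027,0.07,0,0,-7],[0.121,-0.027,0.1,0,0,-7]]' 0.06
python3 -m creep '[[0,0,0.03,0,0,0],[0,0,0.06,0,0,0],[0,0,0.08,0,0,0],[0,0,0.08,0,0,0],[0,0,0.08,0,0,0],[0,0,0.08,0,0,0],[0,0,0.08,0,0,0],[0,0,0.08,0,0,0]]'
cat > wr.py <<'E'
from h import *
import sys
tag=sys.argv[1]
s=env.get_state(); im,d,p=shot('wrist',tag); P=cloud('wrist',d,p); hsv=cv2.cvtColor(im,cv2.COLOR_BGR2HSV)
print('tcp',s['tcp_pos'].round(4),'cam',np.round(p['position'],3)); t=s['tcp_pos']
R_=q2R(s['orientation']); print('toolx ang',np.degrees(np.arctan2(R_[1,0],R_[0,0])).round(2))
m=(d>0)&(hsv[...,1]>90)&(hsv[...,0]<25)&(P[...,2]>.004)&(P[...,2]<.04)&(np.hypot(P[...,0]-t[0],P[...,1]-t[1])<.12)
N,L,S,_=cv2.connectedComponentsWithStats(cv2.morphologyEx(m.astype(np.uint8),cv2.MORPH_CLOSE,np.ones((5,5))))
l=1+np.argmax(S[1:,4]); q=P[m&(L==l)]
c=q.mean(0); a=np.linalg.svd((q-c)[:,:2],full_matrices=0)[2][0]; a*=np.sign(a[0]); tt=(q-c)[:,:2]@a; n_=np.array([-a[1],a[0]]); w=(q-c)[:,:2]@n_
lo,hi=np.percentile(tt,[.3,99.7]); wl,wh=np.percentile(w,[2,98]); mid=c[:2]+a*(lo+hi)/2+n_*(wl+wh)/2
print(len(q),'mid',mid.round(4),'len',(hi-lo).round(3),'wid',(wh-wl).round(3),'ang',np.degrees(np.arctan2(a[1],a[0])).round(1),'z',np.percentile(q[:,2],[10,50,95]).round(4))
print('tool delta',(R_.T@np.r_[mid-t[:2],0]).round(4))
E
python3 wr.py w1
```

```text
clock: 16.35
tcp_pos: [0.4776, 0.2717, 0.2334]
orientation: [-0.001, -0.061, 0.998, -0.0]
wrist_force: [1.0, 0.7, -0.1]
finger_gap: 0.0597
clock: 17.15
tcp_pos: [0.4798, 0.2725, 0.1574]
orientation: [0.001, -0.061, 0.998, 0.0]
wrist_force: [-0.3, -1.3, 0.6]
finger_gap: 0.0603
tcp [0.4798 0.2725 0.1574] cam [0.409 0.263 0.299]
toolx ang -173.0
2901 mid [0.478  0.2711] len 0.132 wid 0.019 ang 7.3 z [0.0171 0.021  0.023 ]
tool delta [ 0.0019 -0.0011 -0.    ]
```

View pics/w1.png

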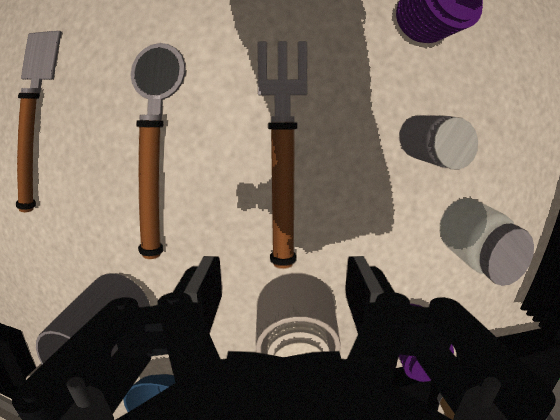

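```bash
cat > ring.py <<'E'
from h import *
import sys
# mid of handle from rings: dark points z>.012 along the axis; args: tag midx midy angdeg
def rings(tag,mx,my,ang,cam='wrist',zlo=.012,zhi=.04):
    im,d,p=load(tag); P=cloud(cam,d,p); hsv=cv2.cvtColor(im,cv2.COLOR_BGR2HSV)
    a=np.radians(ang); ex=np.array([np.cos(a),np.sin(a)]); ey=np.array([-ex[1],ex[0]])
    X=(P[...,:2]-[mx,my])@ex; Y=(P[...,:2]-[mx,my])@ey
    m=(d>0)&(P[...,2]>zlo)&(P[...,2]<zhi)&(abs(X)<.08)&(abs(Y)<.012)&(hsv[...,2]<45)&(hsv[...,1]<110)
    r=[]
    for s in (-1,1):
        x=X[m&(X*s>.045)]; 
        if len(x): r.append(np.percentile(x,[5,50,95])); print(len(x),r[-1].round(4))
    if len(r)==2: o=(r[0][1]+r[1][1])/2; print('ring mid offset along axis %.4f'%o,'mid',(np.array([mx,my])+o*ex).round(4))
    w=(d>0)&(P[...,2]>zlo)&(P[...,2]<zhi)&(abs(X)<.05)&(abs(Y)<.016); print('y',np.percentile(Y[w],[2,50,98]).round(4),'zmax',np.percentile(P[w][:,2],97).round(4))
if __name__=='__main__': rings(sys.argv[1],*map(float,sys.argv[2:5]))
E
python3 ring.py w1 .478 .2711 7.3
```

```text
137 [-0.0675 -0.0649 -0.0624]
142 [0.0564 0.0583 0.0611]
ring mid offset along axis -0.0033 mid [0.4747 0.2707]
y [-0.0093  0.0002  0.0094] zmax 0.023
```

```bash
python3 -m creep '[[0.005,-0.001,0.02,0,0,0],[0.005,-0.001,0.05,0,0,0],[0.005,-0.001,0.08,0,0,0],[0.005,-0.001,0.11,0,0,0],[0.005,-0.001,0.135,0,0,0],[0.005,-0.001,0.147,0,0,0],[0.005,-0.001,0.153,0,0,0],[0.005,-0.001,0.153,0,0,0]]'
python3 -m creep '[[0,0,0,0,0,0],[0,0,0,0,0,0],[0,0,0,0,0,0],[0,0,0,0,0,0],[0,0,0,0,0,0],[0,0,0,0,0,0],[0,0,0,0,0,0],[0,0,0,0,0,0]]' 0 80
python3 -m creep '[[0,0,-0.01,0,0,0],[0,0,-0.03,0,0,0],[0,0,-0.06,0,0,0],[0,0,-0.09,0,0,0],[0,0,-0.12,0,0,0],[0,0,-0.14,0,0,0],[0,0,-0.15,0,0,0],[0,0,-0.15,0,0,0]]'
python3 - <<'E'
from h import *
print(env.get_state()['tcp_pos'],env.get_state()['joint_pos'])
shot('wrist','w2')
E
```

```text
clock: 18.0
tcp_pos: [0.4744, 0.2707, 0.0033]
orientation: [-0.0, -0.061, 0.998, 0.0]
wrist_force: [-1.0, 0.1, 0.1]
finger_gap: 0.0601
clock: 18.8
tcp_pos: [0.4752, 0.2709, 0.0048]
orientation: [0.001, -0.061, 0.998, 0.0]
wrist_force: [-0.2, -1.6, 5.4]
finger_gap: 0.0171
clock: 19.6
tcp_pos: [0.4751, 0.271, 0.1551]
orientation: [0.002, -0.061, 0.998, 0.001]
wrist_force: [0.0, -0.0, -1.8]
finger_gap: 0.0169
[0.47514381 0.27099903 0.15512675] [ 3.71503576e-01  2.90964962e-01 -1.74416603e-01  1.10209831e+00
  8.98349154e-05  2.49370115e-01]
```

View pics/w2.png

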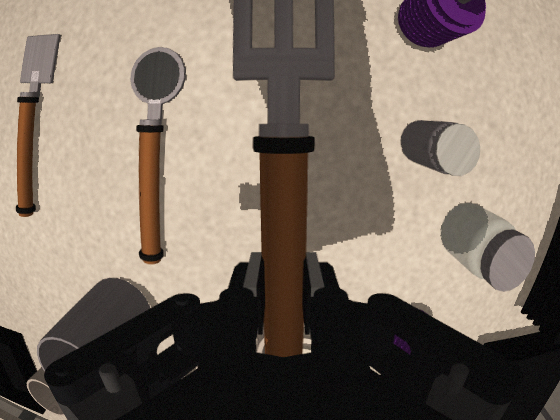

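```bash
cat > held.py <<'E'
from h import *
import sys
# held tool: in tool frame, top ridge of handle vs along-x, ring near steel
im,d,p=load(sys.argv[1]) if len(sys.argv)>2 else shot('wrist',sys.argv[1])
s=env.get_state(); t=s['tcp_pos']; R_=q2R(s['orientation']); P=cloud('wrist',d,p); T=(P-t)@R_
hsv=cv2.cvtColor(im,cv2.COLOR_BGR2HSV)
m=(d>0)&(abs(T[...,1])<.014)&(T[...,0]>.012)&(T[...,0]<.09)&(T[...,2]<.02)&(T[...,2]>-.04)
for x in np.arange(.02,.09,.006):
    k=m&(abs(T[...,0]-x)<.003)
    if k.sum()>5: print('x %.3f n %d ztop %.4f y %s V %d'%(x,k.sum(),np.percentile(T[k][:,2],5),np.percentile(T[k][:,1],[3,97]).round(4),np.median(hsv[k][:,2])))
k=m&(hsv[...,2]<45)&(hsv[...,1]<110)&(T[...,0]>.045)&(T[...,0]<.075); print('ring x',np.percentile(T[k][:,0],[5,50,95]).round(4))
print(t.round(4))
E
python3 held.py w2 1
```

```text
x 0.020 n 604 ztop -0.0194 y [-0.0096  0.0091] V 70
x 0.026 n 623 ztop -0.0193 y [-0.0094  0.0089] V 69
x 0.032 n 640 ztop -0.0194 y [-0.0093  0.0088] V 70
x 0.038 n 677 ztop -0.0193 y [-0.0096  0.009 ] V 70
x 0.044 n 707 ztop -0.0193 y [-0.0096  0.009 ] V 70
x 0.050 n 718 ztop -0.0194 y [-0.0094  0.0089] V 70
x 0.056 n 708 ztop -0.0214 y [-0.0098  0.0089] V 67
x 0.062 n 953 ztop -0.0222 y [-0.0119  0.0108] V 13
x 0.068 n 710 ztop -0.0197 y [-0.0096  0.0086] V 72
x 0.074 n 429 ztop -0.0031 y [-0.007   0.0061] V 76
x 0.080 n 452 ztop -0.0030 y [-0.0069  0.0062] V 77
x 0.086 n 463 ztop -0.0032 y [-0.0069  0.0064] V 77
ring x [0.0585 0.0611 0.0638]
[0.4744 0.2707 0.1537]
```

```bash
python3 -m creep '[[0,-0.015,-0.02,0,0,0],[0.001,-0.045,-0.04,0,0,0],[0.003,-0.09,-0.06,0,0,0],[0.004,-0.13,-0.066,0,0,0],[0.006,-0.17,-0.066,0,0,0],[0.008,-0.21,-0.066,0,0,0],[0.009,-0.25,-0.066,0,0,0],[0.01,-0.28,-0.066,0,0,0]]'
python3 -m creep '[[0.001,-0.04,0,0,0,0],[0.003,-0.08,0,0,0,-0.4],[0.004,-0.12,0,0,0,-0.8],[0.005,-0.145,0,0,0,-1],[0.006,-0.158,0,0,0,-1.2],[0.006,-0.162,0,0,0,-1.2],[0.006,-0.162,0,0,0,-1.2],[0.006,-0.162,0,0,0,-1.2]]'
cat > rk.py <<'E'
from h import *
import sys
tag=sys.argv[1]; im,d,p=shot('wrist',tag); s=env.get_state(); print('tcp',s['tcp_pos'].round(4),s['joint_pos'].round(2))
P=cloud('wrist',d,p)
a=np.radians(8.2); ex=np.array([np.cos(a),np.sin(a)]); ey=np.array([-ex[1],ex[0]]); c0=np.array([.526,-.259])
X=(P[...,:2]-c0)@ex; Y=(P[...,:2]-c0)@ey; Z=P[...,2]
for yc in (.09,0,-.09):
  for sx in (-1,1):
    b=(d>0)&(abs(Y-yc)<.03)&(abs(X-sx*.042)<.014)
    k=b&(Z>.06)&(Z<.095)
    if k.sum()<20: continue
    print(yc,sx,k.sum(),'X',np.percentile(X[k],[3,50,97]).round(4),end=' ')
    for z0 in (.05,.06,.066,.07,.078,.086):
        j=b&(abs(Z-z0)<.003); l=Y[j&(Y<yc)]-yc; r=Y[j&(Y>yc)]-yc
        print('z%.3f'%z0, '%.4f'%np.percentile(l,97) if len(l)>4 else '--', '%.4f'%np.percentile(r,3) if len(r)>4 else '--',end=' | ')
    print()
E
python3 rk.py w3
```

```text
clock: 20.45
tcp_pos: [0.4975, -0.0106, 0.2176]
orientation: [-0.001, -0.06, 0.998, 0.0]
wrist_force: [0.7, -0.4, -1.5]
finger_gap: 0.0172
clock: 21.25
tcp_pos: [0.5119, -0.1687, 0.219]
orientation: [-0.0, -0.072, 0.997, 0.0]
wrist_force: [0.3, 0.3, -0.5]
finger_gap: 0.0169
tcp [ 0.512  -0.1687  0.2192] [-0.47  0.25 -0.07  1.25  0.   -0.61]
0.09 -1 93 X [-0.0457 -0.0398 -0.0347] z0.050 -- -- | z0.060 -- -- | z0.066 -- -- | z0.070 -- -- | z0.078 -- -- | z0.086 -0.0199 0.0211 | 
0.09 1 72 X [0.0349 0.039  0.0443] z0.050 -- -- | z0.060 -- -- | z0.066 -0.0215 -- | z0.070 -- -- | z0.078 -- -- | z0.086 -0.0202 -- | 
0 -1 590 X [-0.049  -0.0423 -0.0354] z0.050 -0.0159 -- | z0.060 -0.0082 0.0068 | z0.066 -0.0091 0.0071 | z0.070 -0.0107 0.0085 | z0.078 -0.0129 0.0123 | z0.086 -0.0159 0.0165 | 
0 1 583 X [0.0346 0.04   0.0484] z0.050 -0.0160 0.0079 | z0.060 -0.0091 0.0069 | z0.066 -0.0099 0.0071 | z0.070 -0.0106 0.0087 | z0.078 -0.0131 0.0124 | z0.086 -0.0156 0.0163 | 
-0.09 -1 527 X [-0.0494 -0.0427 -0.0358] z0.050 -0.0147 0.0108 | z0.060 -0.0084 0.0089 | z0.066 -0.0093 0.0132 | z0.070 -0.0103 0.0132 | z0.078 -0.0128 0.0193 | z0.086 -0.0155 0.0172 | 
-0.09 1 526 X [0.0344 0.04   0.0482] z0.050 -0.0151 0.0079 | z0.060 -0.0085 0.0093 | z0.066 -0.0094 0.0082 | z0.070 -0.0107 0.0104 | z0.078 -0.0134 0.0137 | z0.086 -0.0154 0.0168 |
```

View pics/w3.png

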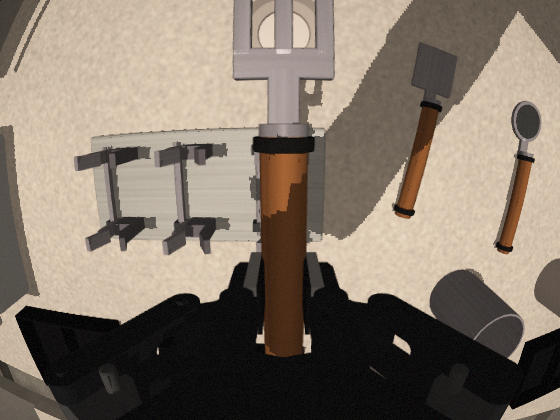

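```bash
python3 -m creep '[[0,-0.02,0,0,0,0],[0,-0.055,0,0,0,0],[0,-0.09,0,0,0,0],[0,-0.125,0,0,0,0],[0,-0.155,0,0,0,0],[0,-0.173,0,0,0,0],[0,-0.18,0,0,0,0],[0,-0.18,0,0,0,0]]'
python3 rk.py w4
python3 - <<'E'
from h import *
im,d,p=load('w4'); P=cloud('wrist',d,p)
a=np.radians(8.2); ex=np.array([np.cos(a),np.sin(a)]); ey=np.array([-ex[1],ex[0]]); c0=np.array([.526,-.259])
X=(P[...,:2]-c0)@ex; Y=(P[...,:2]-c0)@ey; Z=P[...,2]
for yc in (.09,0):
  b=(d>0)&(abs(Y-yc)<.03)&(abs(abs(X)-.042)<.009)
  for z0 in np.arange(.034,.092,.004):
    k=b&(abs(Z-z0)<.002); print(yc,'z%.3f'%z0,np.histogram(Y[k]-yc,np.arange(-.022,.0221,.002))[0])
m=(d>0)&(abs(Z-.012)<.006)&(X<.06)&(X>-.09)&(abs(Y)<.2); q=np.c_[X[m],Y[m]]
for y0 in (-.02,.02,.07,.11):
  k=(abs(Y-y0)<.004)&(d>0)&(abs(Z-.012)<.004); print(y0,'plate X range',np.percentile(X[k],[1,99]).round(4))
k=(d>0)&(abs(Z-.012)<.004)&(abs(X)<.05); print('plate Y max',np.percentile(Y[k],[.2,99.8]).round(4))
E
```

```text
clock: 22.1
tcp_pos: [0.5381, -0.3479, 0.219]
orientation: [-0.0, -0.072, 0.997, 0.0]
wrist_force: [-0.9, 0.7, -0.7]
finger_gap: 0.0172
tcp [ 0.5379 -0.3471  0.2192] [-0.7   0.45  0.21  1.34  0.   -0.84]
0.09 -1 593 X [-0.0488 -0.0421 -0.0352] z0.050 -0.0209 0.0065 | z0.060 -0.0138 0.0065 | z0.066 -0.0169 0.0065 | z0.070 -0.0133 0.0079 | z0.078 -0.0173 0.0114 | z0.086 -0.0191 0.0150 | 
0.09 1 589 X [0.0349 0.0409 0.0487] z0.050 -0.0159 0.0061 | z0.060 -0.0141 0.0063 | z0.066 -0.0123 0.0062 | z0.070 -0.0122 0.0076 | z0.078 -0.0154 0.0115 | z0.086 -0.0178 0.0149 | 
0 -1 593 X [-0.0491 -0.0426 -0.0354] z0.050 -0.0174 0.0066 | z0.060 -0.0088 0.0068 | z0.066 -0.0105 0.0067 | z0.070 -0.0112 0.0086 | z0.078 -0.0139 0.0119 | z0.086 -0.0162 0.0156 | 
0 1 586 X [0.0347 0.0399 0.0485] z0.050 -0.0166 0.0066 | z0.060 -0.0095 0.0072 | z0.066 -0.0106 0.0073 | z0.070 -0.0111 0.0079 | z0.078 -0.0140 0.0121 | z0.086 -0.0170 0.0159 | 
-0.09 -1 86 X [-0.0453 -0.0404 -0.0352] z0.050 -- -- | z0.060 -- -- | z0.066 -- -- | z0.070 -- -- | z0.078 -- -- | z0.086 -0.0206 0.0201 | 
-0.09 1 68 X [0.0344 0.04   0.
[... 1939 characters left out ...]
4  3  2  7  1  0  0  0  0  0  0  0 42 41  4  2  0  1  0  0]
0 z0.070 [ 0  1  4  2  6  3  0  0  0  0  0  0  0  0  2 56 35  4  3  1  0  0]
0 z0.074 [ 0  3  4  5  8  0  0  0  0  0  0  0  0  0  0  1 55 45  4  5  0  0]
0 z0.078 [ 2  3  4 11  3  0  0  0  0  0  0  0  0  0  0  0  3 62 33  2  4  1]
0 z0.082 [ 3  6  4  4  0  0  0  0  0  0  0  0  0  0  0  0  0  4 70 32 27 42]
0 z0.086 [16  4  8  0  0  0  0  0  0  0  0  0  0  0  0  0  0  0  2 46 22  3]
0 z0.090 [66 67  2  0  0  0  0  0  0  0  0  0  0  0  0  0  0  0  0  0  0  0]
-0.02 plate X range [-0.0648  0.0637]
0.02 plate X range [-0.0639  0.044 ]
0.07 plate X range [-0.2059  0.2254]
0.11 plate X range [-0.2064  0.0378]
plate Y max [-0.316   0.2362]
```

View pics/w4.png

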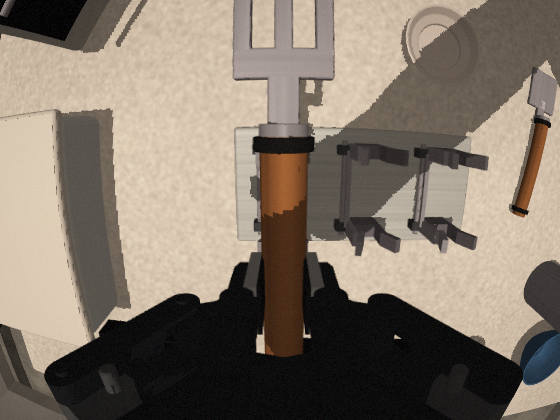

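```bash
python3 - <<'E'
from h import *
for t in ('w3','w4'):
    im,d,p=load(t); P=cloud('wrist',d,p)
    a=np.radians(8.2); ex=np.array([np.cos(a),np.sin(a)]); ey=np.array([-ex[1],ex[0]]); c0=np.array([.526,-.259])
    X=(P[...,:2]-c0)@ex; Y=(P[...,:2]-c0)@ey; Z=P[...,2]
    for x0 in (-.055,-.02,0,.02,.055):
        k=(d>0)&(abs(X-x0)<.005)&(abs(Z-.012)<.004)&(abs(Y)<.155); 
        h,e=np.histogram(Y[k],np.arange(-.15,.151,.002)); g=h>6
        print(t,x0,'Y edges',e[:-1][g].min().round(3) if g.any() else None,(e[1:][g].max()).round(3) if g.any() else None)
    h=np.histogram(Z[(d>0)&(abs(X)<.03)&(abs(Y)<.2)],np.arange(-.004,.03,.002)); print(h[0])
E
```

```text
w3 -0.055 Y edges -0.142 0.136
w3 -0.02 Y edges -0.14 0.136
w3 0 Y edges -0.144 0.136
w3 0.02 Y edges -0.142 0.136
w3 0.055 Y edges -0.084 0.136
[ 105 2811  978    1    0    1  219 5857 2015    0    0    1   48  200
  265  162]
w4 -0.055 Y edges -0.144 0.136
w4 -0.02 Y edges -0.144 0.136
w4 0 Y edges -0.144 0.134
w4 0.02 Y edges -0.144 0.136
w4 0.055 Y edges -0.144 0.078
[ 106 2747  899    2    0    1  235 5968 1817    3    0    3   51  310
  346  179]
```

```bash
python3 -m creep '[[0,-0.002,0.02,0,0,0],[0,-0.004,0.05,0,0,0],[0,-0.004,0.08,0,0,0],[0,-0.004,0.1,0,0,0],[0,-0.004,0.11,0,0,0],[0,-0.004,0.115,0,0,0],[0,-0.004,0.115,0,0,0],[0,-0.004,0.115,0,0,0]]'
python3 -m creep '[[0,0,0.005,0,0,0],[0,0,0.01,0,0,0],[0,0,0.015,0,0,0],[0,0,0.02,0,0,0],[0,0,0.025,0,0,0],[0,0,0.028,0,0,0],[0,0,0.03,0,0,0],[0,0,0.03,0,0,0]]'
python3 - <<'E'
from h import *
s=env.get_state(); print(s['tcp_pos'],s['wrist_force'],s['ft_torque'])
E
```

```text
clock: 22.95
tcp_pos: [0.5392, -0.3524, 0.1057]
orientation: [0.001, -0.072, 0.997, -0.001]
wrist_force: [0.3, -0.0, -0.4]
finger_gap: 0.017
clock: 23.75
tcp_pos: [0.5382, -0.352, 0.0739]
orientation: [-0.0, -0.071, 0.997, 0.0]
wrist_force: [0.5, 0.3, -0.8]
finger_gap: 0.0173
[ 0.53824851 -0.35203643  0.07385905] [ 0.48029675  0.27279689 -0.83395758] [-0.01072297 -0.01338098  0.01181096]
```

```bash
python3 -m creep '[[0,0,0.003,0,0,0],[0,0,0.006,0,0,0],[0,0,0.009,0,0,0],[0,0,0.011,0,0,0],[0,0,0.013,0,0,0],[0,0,0.015,0,0,0],[0,0,0.016,0,0,0],[0,0,0.016,0,0,0]]'
python3 -m creep '[[0,0,0.003,0,0,0],[0,0,0.006,0,0,0],[0,0,0.009,0,0,0],[0,0,0.012,0,0,0],[0,0,0.015,0,0,0],[0,0,0.017,0,0,0],[0,0,0.018,0,0,0],[0,0,0.018,0,0,0]]'
python3 held.py w5
```

```text
clock: 24.55
tcp_pos: [0.5386, -0.3514, 0.0591]
orientation: [0.0, -0.072, 0.997, 0.0]
wrist_force: [-1.6, 5.4, 7.4]
finger_gap: 0.0172
clock: 25.35
tcp_pos: [0.5385, -0.353, 0.0417]
orientation: [0.0, -0.071, 0.997, -0.001]
wrist_force: [-3.5, 2.6, 8.0]
finger_gap: 0.017
x 0.020 n 594 ztop -0.0180 y [-0.0098  0.0089] V 76
x 0.026 n 613 ztop -0.0180 y [-0.0091  0.0088] V 76
x 0.032 n 577 ztop -0.0274 y [-0.0085  0.0122] V 78
x 0.038 n 1042 ztop -0.0378 y [-0.0104  0.0134] V 85
x 0.044 n 1099 ztop -0.0376 y [-0.0105  0.0134] V 87
x 0.050 n 1224 ztop -0.0353 y [-0.0134  0.0134] V 107
x 0.056 n 686 ztop -0.0184 y [-0.0096  0.0084] V 145
x 0.062 n 972 ztop -0.0208 y [-0.0121  0.0105] V 24
x 0.068 n 732 ztop -0.0182 y [-0.0102  0.0084] V 149
x 0.074 n 450 ztop -0.0018 y [-0.0071  0.0058] V 182
x 0.080 n 430 ztop -0.0018 y [-0.0071  0.0062] V 182
x 0.086 n 444 ztop -0.0017 y [-0.007   0.0058] V 181
ring x [0.0593 0.0619 0.0645]
[ 0.5384 -0.353   0.0417]
```

```bash
python3 -m creep '[[0,0,0.001,0,0,0],[0,0,0.002,0,0,0],[0,0,0.002,0,0,0],[0,0,0.002,0,0,0],[0,0,0,0,0,0],[0,0,0,0,0,0],[0,0,0,0,0,0],[0,0,0,0,0,0]]'
python3 -m creep '[[0,0,0,0,0,0],[0,0,0,0,0,0],[0,0,0,0,0,0],[0,0,0,0,0,0],[0,0,0,0,0,0],[0,0,-0.003,0,0,0],[0,0,-0.006,0,0,0],[0,0,-0.01,0,0,0]]' 0.045
python3 -m creep '[[0,0,-0.02,0,0,0],[0,0,-0.05,0,0,0],[0,0,-0.08,0,0,0],[0,0,-0.11,0,0,0],[0,0,-0.14,0,0,0],[0,0,-0.165,0,0,0],[0,0,-0.175,0,0,0],[0,0,-0.175,0,0,0]]'
cat > seat.py <<'E'
from h import *
import sys
tag,k=sys.argv[1],int(sys.argv[2]); im,d,p=shot('wrist',tag); P=cloud('wrist',d,p); print('tcp',env.get_state()['tcp_pos'].round(4))
a=np.radians(8.2); ex=np.array([np.cos(a),np.sin(a)]); ey=np.array([-ex[1],ex[0]]); c=np.array([.526,-.259])-.0035*ey+(2-k)*.09*ey
X=(P[...,:2]-c)@ex; Y=(P[...,:2]-c)@ey; Z=P[...,2]; hsv=cv2.cvtColor(im,cv2.COLOR_BGR2HSV)
for x0 in (-.055,-.025,-.01,0,.01,.025,.055):
    m=(d>0)&(abs(X-x0)<.004)&(abs(Y)<.013)&(Z>.045)&(Z<.1)
    if m.sum()>5: print('x',x0,m.sum(),'ztop',np.percentile(Z[m],96).round(4),'Y',np.percentile(Y[m],[3,97]).round(4))
m=(d>0)&(abs(Y)<.012)&(Z>.05)&(Z<.075)&(hsv[...,2]<45)&(abs(X)>.052)&(abs(X)<.075)
for s in (-1,1):
    x=X[m&(X*s>0)]; print('ring',np.percentile(x,[5,50,95]).round(4) if len(x)>5 else None)
b=(d>0)&(abs(abs(X)-.042)<.009)&(Y<-.002)&(Y>-.035)
for z0 in (.066,.074,.082,.09): 
    y=Y[b&(abs(Z-z0)<.003)]; print('jaw z',z0,np.percentile(y,[5,50,95]).round(4) if len(y)>5 else None)
E
python3 seat.py w6 3
```

```text
clock: 26.2
tcp_pos: [0.539, -0.3534, 0.0417]
orientation: [0.001, -0.071, 0.997, -0.001]
wrist_force: [-1.9, 2.4, 7.9]
finger_gap: 0.0171
clock: 27.0
tcp_pos: [0.5385, -0.3521, 0.0505]
orientation: [0.0, -0.071, 0.997, 0.0]
wrist_force: [-0.4, -0.2, 0.6]
finger_gap: 0.0449
clock: 27.8
tcp_pos: [0.5392, -0.3528, 0.2271]
orientation: [0.001, -0.071, 0.997, -0.001]
wrist_force: [-0.8, 0.6, 0.6]
finger_gap: 0.045
tcp [ 0.5386 -0.3523  0.2254]
x -0.055 183 ztop 0.06 Y [-0.0111  0.0082]
x -0.025 163 ztop 0.0597 Y [-0.0113  0.0073]
x -0.01 160 ztop 0.0597 Y [-0.0114  0.0074]
x 0 157 ztop 0.06 Y [-0.0115  0.0075]
x 0.01 159 ztop 0.0596 Y [-0.0116  0.0076]
x 0.025 147 ztop 0.0599 Y [-0.0117  0.0077]
x 0.055 151 ztop 0.061 Y [-0.0098  0.009 ]
ring [-0.0647 -0.0623 -0.06  ]
ring [0.0584 0.0605 0.0636]
jaw z 0.066 [-0.017  -0.0074 -0.0062]
jaw z 0.074 [-0.0142 -0.0097 -0.0088]
jaw z 0.082 [-0.0168 -0.0124 -0.0113]
jaw z 0.09 [-0.0201 -0.017  -0.0144]
```

View pics/w6.png

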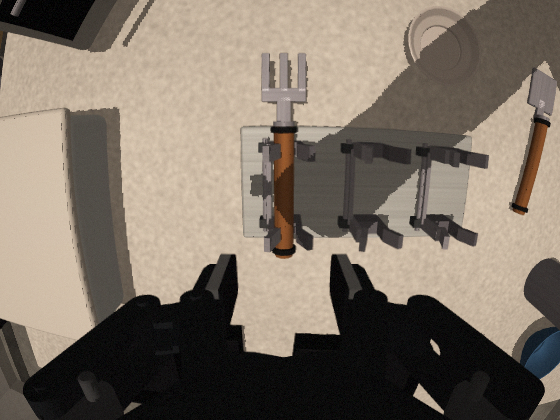

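```bash
python3 tools.py b | grep -v brush
```

```text
top 286 mid [ 0.5422 -0.349 ] len 0.123 wid 0.013 ang 8.1 z [0.0548 0.0593 0.0623]
top 288 mid [0.4874 0.1438] len 0.126 wid 0.013 ang 1.5 z [0.0198 0.0229 0.0254]
top 298 mid [ 0.4591 -0.0199] len 0.124 wid 0.015 ang -4.2 z [0.0193 0.0226 0.0255]
top beaker ((0.6307947039604187, 0.09535954147577286), 0.04222112521529198) 0.12585309677933498
scene 62 mid [ 0.5275 -0.3488] len 0.065 wid 0.013 ang 11.5 z [0.0528 0.0571 0.06  ]
scene 165 mid [ 0.4615 -0.0179] len 0.127 wid 0.014 ang -3.5 z [0.0171 0.0208 0.0238]
scene 189 mid [0.4892 0.1459] len 0.128 wid 0.013 ang 1.2 z [0.0176 0.0214 0.0241]
scene beaker ((0.632256805896759, 0.0956588014960289), 0.04316489025950432) 0.12366416164102201
[ 0.53784208 -0.35168597  0.22350385]
```

```bash
python3 -m creep '[[0.002,0.02,0,0,0,1],[0.006,0.06,0,0,0,2],[0.01,0.1,0,0,0,4],[0.014,0.145,0,0,0,6],[0.019,0.19,0,0,0,8],[0.023,0.235,0,0,0,10],[0.027,0.27,0,0,0,11],[0.03,0.3,0,0,0,12.2]]' 0.06
python3 -m creep '[[0.001,0.015,0.01,0,0,0],[0.0,0.03,0.03,0,0,0],[-0.005,0.04,0.05,0,0,0],[-0.005,0.04,0.065,0,0,0],[-0.005,0.04,0.068,0,0,0],[-0.005,0.04,0.068,0,0,0],[-0.005,0.04,0.068,0,0,0],[-0.005,0.04,0.068,0,0,0]]'
python3 wr.py w7
```

```text
clock: 28.75
tcp_pos: [0.4641, -0.0573, 0.2237]
orientation: [-0.001, 0.035, 0.999, 0.001]
wrist_force: [0.0, -0.7, -0.6]
finger_gap: 0.0599
clock: 29.55
tcp_pos: [0.4743, -0.0203, 0.158]
orientation: [0.001, 0.035, 0.999, -0.0]
wrist_force: [0.3, -0.8, 0.1]
finger_gap: 0.0599
tcp [ 0.4743 -0.0203  0.158 ] cam [ 0.403 -0.016  0.3  ]
toolx ang 175.96
2990 mid [ 0.4604 -0.022 ] len 0.13 wid 0.019 ang -3.9 z [0.0171 0.0209 0.0229]
tool delta [ 0.0137 -0.0026 -0.    ]
```

```bash
python3 ring.py w7 .4604 -.022 -3.9; python3 - <<'E'
from h import *
s=env.get_state(); print(s['tcp_pos'])
E
```

```text
171 [-0.0685 -0.066  -0.0636]
148 [0.0548 0.0571 0.0598]
ring mid offset along axis -0.0044 mid [ 0.456  -0.0217]
y [-0.0096  0.      0.0098] zmax 0.023
[ 0.47426061 -0.02029979  0.15800942]
```

```bash
python3 -m creep '[[0.01,-0.002,0.01,0,0,0],[0.018,-0.0025,0.04,0,0,0],[0.018,-0.0025,0.075,0,0,0],[0.018,-0.0025,0.11,0,0,0],[0.018,-0.0025,0.135,0,0,0],[0.018,-0.0025,0.147,0,0,0],[0.018,-0.0025,0.153,0,0,0],[0.018,-0.0025,0.153,0,0,0]]'
python3 -m creep '[[0,0,0,0,0,0],[0,0,0,0,0,0],[0,0,0,0,0,0],[0,0,0,0,0,0],[0,0,0,0,0,0],[0,0,0,0,0,0],[0,0,0,0,0,0],[0,0,0,0,0,0]]' 0 80
python3 -m creep '[[0,0,-0.01,0,0,0],[0,0,-0.03,0,0,0],[0,0,-0.06,0,0,0],[0,0,-0.1,0,0,0],[0,0,-0.14,0,0,0],[0,0,-0.18,0,0,0],[0,0,-0.21,0,0,0],[0,0,-0.215,0,0,0]]'
python3 held.py w8
```

```text
clock: 30.4
tcp_pos: [0.4556, -0.0213, 0.0041]
orientation: [-0.0, 0.035, 0.999, 0.0]
wrist_force: [0.4, -0.9, 0.4]
finger_gap: 0.0602
clock: 31.2
tcp_pos: [0.4565, -0.0214, 0.0055]
orientation: [0.001, 0.035, 0.999, -0.0]
wrist_force: [-0.9, -0.4, 5.7]
finger_gap: 0.0167
clock: 32.0
tcp_pos: [0.4576, -0.0216, 0.2241]
orientation: [0.004, 0.035, 0.999, -0.001]
wrist_force: [0.2, -0.1, -0.1]
finger_gap: 0.017
x 0.020 n 592 ztop -0.0186 y [-0.01    0.0082] V 69
x 0.026 n 623 ztop -0.0184 y [-0.0099  0.0086] V 69
x 0.032 n 645 ztop -0.0185 y [-0.0097  0.0085] V 69
x 0.038 n 670 ztop -0.0185 y [-0.0101  0.0083] V 69
x 0.044 n 687 ztop -0.0186 y [-0.0099  0.0082] V 69
x 0.050 n 703 ztop -0.0185 y [-0.0098  0.0086] V 70
x 0.056 n 703 ztop -0.0190 y [-0.0103  0.0082] V 74
x 0.062 n 965 ztop -0.0215 y [-0.0125  0.0103] V 16
x 0.068 n 693 ztop -0.0188 y [-0.0104  0.0083] V 83
x 0.074 n 447 ztop -0.0022 y [-0.0076  0.0054] V 168
x 0.080 n 666 ztop -0.0023 y [-0.0126  0.0125] V 160
x 0.086 n 866 ztop -0.0023 y [-0.0132  0.0132] V 162
ring x [0.0592 0.0619 0.0643]
[ 0.4571 -0.0215  0.2227]
```

```bash
python3 -m creep '[[-0.007,-0.02,0,0,0,-1],[-0.022,-0.06,0,0,0,-3],[-0.036,-0.1,0,0,0,-5],[-0.051,-0.14,0,0,0,-7],[-0.065,-0.18,0,0,0,-9],[-0.079,-0.215,0,0,0,-11],[-0.086,-0.236,0,0,0,-12.2],[-0.086,-0.236,0,0,0,-12.2]]'
python3 -m creep '[[0,0,0,0,0,0],[0,0,0.02,0,0,0],[0,0,0.05,0,0,0],[0,0,0.08,0,0,0],[0,0,0.105,0,0,0],[0,0,0.115,0,0,0],[0,0,0.115,0,0,0],[0,0,0.115,0,0,0]]'
python3 - <<'E'
from h import *
for i in range(3):
    s=env.get_state(); env.read_camera('top'); t=s['tcp_pos']; a=np.radians(8.2); D=t[:2]-[.526,-.259]
    R_=q2R(s['orientation']); print(t.round(4),'ex %.4f ey %.4f'%(D@[np.cos(a),np.sin(a)],D@[-np.sin(a),np.cos(a)]),np.degrees(np.arctan2(R_[1,0],R_[0,0])).round(2)+180)
E
```

```text
clock: 32.85
tcp_pos: [0.5246, -0.2652, 0.2168]
orientation: [-0.001, -0.07, 0.998, 0.001]
wrist_force: [0.5, -0.1, -1.5]
finger_gap: 0.0168
clock: 33.65
tcp_pos: [0.5253, -0.2623, 0.1053]
orientation: [0.0, -0.072, 0.997, -0.0]
wrist_force: [-0.5, 0.5, -1.0]
finger_gap: 0.0172
[ 0.5253 -0.2623  0.1053] ex -0.0011 ey -0.0031 8.22999999999999
[ 0.5258 -0.2627  0.1058] ex -0.0008 ey -0.0036 8.219999999999999
[ 0.5259 -0.263   0.106 ] ex -0.0006 ey -0.0039 8.210000000000008
```

```bash
python3 -m creep '[[0,0,0.005,0,0,0],[0,0,0.01,0,0,0],[0,0,0.015,0,0,0],[0,0,0.02,0,0,0],[0,0,0.025,0,0,0],[0,0,0.028,0,0,0],[0,0,0.03,0,0,0],[0,0,0.03,0,0,0]]'
python3 -m creep '[[0,0,0.003,0,0,0],[0,0,0.006,0,0,0],[0,0,0.009,0,0,0],[0,0,0.011,0,0,0],[0,0,0.013,0,0,0],[0,0,0.015,0,0,0],[0,0,0.016,0,0,0],[0,0,0.016,0,0,0]]'
python3 -m creep '[[0,0,0.003,0,0,0],[0,0,0.006,0,0,0],[0,0,0.009,0,0,0],[0,0,0.012,0,0,0],[0,0,0.015,0,0,0],[0,0,0.017,0,0,0],[0,0,0.019,0,0,0],[0,0,0.019,0,0,0]]'
python3 held.py w9 | egrep 'x 0.02|x 0.056|ring|\['
```

```text
clock: 34.6
tcp_pos: [0.5248, -0.2625, 0.0739]
orientation: [-0.0, -0.071, 0.997, 0.0]
wrist_force: [-0.8, -0.2, -0.1]
finger_gap: 0.0172
clock: 35.4
tcp_pos: [0.5252, -0.2618, 0.059]
orientation: [0.0, -0.072, 0.997, 0.001]
wrist_force: [-1.1, 5.6, 8.2]
finger_gap: 0.017
clock: 36.2
tcp_pos: [0.525, -0.2634, 0.0423]
orientation: [0.0, -0.071, 0.997, -0.001]
wrist_force: [-6.8, 5.5, 20.8]
finger_gap: 0.0174
x 0.020 n 603 ztop -0.0173 y [-0.0094  0.0089] V 94
x 0.026 n 604 ztop -0.0173 y [-0.0092  0.0088] V 94
x 0.032 n 652 ztop -0.0339 y [-0.0106  0.0125] V 96
x 0.038 n 1093 ztop -0.0377 y [-0.0112  0.0133] V 104
x 0.044 n 1149 ztop -0.0372 y [-0.0113  0.0134] V 105
x 0.050 n 1158 ztop -0.0334 y [-0.0135  0.0132] V 139
x 0.056 n 716 ztop -0.0174 y [-0.0095  0.0086] V 175
x 0.062 n 885 ztop -0.0203 y [-0.0121  0.0105] V 31
x 0.068 n 768 ztop -0.0178 y [-0.0102  0.0086] V 173
x 0.074 n 446 ztop -0.0010 y [-0.0072  0.0059] V 213
x 0.080 n 600 ztop -0.0010 y [-0.0123  0.0123] V 210
x 0.086 n 897 ztop -0.0012 y [-0.0131  0.0131] V 219
ring x [0.0599 0.0625 0.0651]
[ 0.525  -0.2634  0.0423]
```

```bash
python3 -m creep '[[0,0,0,0,0,0],[0,0,0,0,0,0],[0,0,0,0,0,0],[0,0,0,0,0,0],[0,0,0,0,0,0],[0,0,-0.003,0,0,0],[0,0,-0.006,0,0,0],[0,0,-0.01,0,0,0]]' 0.045
python3 -m creep '[[0,0,-0.02,0,0,0],[0,0,-0.05,0,0,0],[0,0,-0.08,0,0,0],[0,0,-0.11,0,0,0],[0,0,-0.14,0,0,0],[0,0,-0.165,0,0,0],[0,0,-0.175,0,0,0],[0,0,-0.175,0,0,0]]'
python3 seat.py w10 2; python3 tools.py c
```

```text
clock: 37.05
tcp_pos: [0.5249, -0.2626, 0.0495]
orientation: [-0.0, -0.071, 0.997, 0.0]
wrist_force: [-0.2, 0.1, -0.1]
finger_gap: 0.045
clock: 37.85
tcp_pos: [0.5257, -0.2631, 0.226]
orientation: [0.001, -0.071, 0.997, -0.001]
wrist_force: [0.2, -0.6, -0.2]
finger_gap: 0.0452
tcp [ 0.5251 -0.2627  0.2243]
x -0.055 167 ztop 0.0598 Y [-0.0115  0.0078]
x -0.025 161 ztop 0.0599 Y [-0.0106  0.008 ]
x -0.01 161 ztop 0.0597 Y [-0.0107  0.0081]
x 0 157 ztop 0.0597 Y [-0.0108  0.0082]
x 0.01 154 ztop 0.0598 Y [-0.0109  0.0082]
x 0.025 150 ztop 0.0598 Y [-0.011   0.0084]
x 0.055 165 ztop 0.062 Y [-0.0101  0.0098]
ring [-0.0662 -0.0634 -0.0614]
ring [0.0573 0.0593 0.062 ]
jaw z 0.066 [-0.0175 -0.0073 -0.0064]
jaw z 0.074 [-0.0144 -0.0098 -0.0088]
jaw z 0.082 [-0.017  -0.0123 -0.0113]
jaw z 0.09 [-0.0201 -0.0171 -0.0138]
top 306 mid [ 0.5267 -0.2602] len 0.125 wid 0.014 ang 8.2 z [0.055  0.0595 0.0624]
top 290 mid [0.4874 0.1438] len 0.126 wid 0.013 ang 1.4 z [0.0203 0.0231 0.0259]
top 161 mid [ 0.5147 -0.3534] len 0.068 wid 0.013 ang 8.7 z [0.0545 0.0593 0.0625]
top brush ((0.5982174277305603, 0.29949015378952026), 0.010421037673950195) 0.22968665990347004
top beaker ((0.6307881474494934, 0.09570573270320892), 0.0421091690659523) 0.12476809171776804
scene 72 mid [ 0.53   -0.3494] len 0.064 wid 0.011 ang 9.1 z [0.0519 0.0565 0.0601]
scene 106 mid [ 0.5316 -0.2582] len 0.123 wid 0.014 ang 8.7 z [0.0536 0.0579 0.0612]
scene 187 mid [0.49   0.1456] len 0.129 wid 0.014 ang 1.7 z [0.0171 0.0207 0.024 ]
scene brush ((0.5996576547622681, 0.30081456899642944), 0.01011598389595747) 0.22739668785335276
scene beaker ((0.6310866475105286, 0.09591614454984665), 0.04276302456855774) 0.12410584222889964
[ 0.5242749  -0.26216956  0.22263145]
```

```bash
python3 -m creep '[[-0.001,0.02,0,0,0,1],[-0.003,0.06,0,0,0,2],[-0.005,0.1,0,0,0,3],[-0.006,0.145,0,0,0,4],[-0.008,0.19,0,0,0,5],[-0.01,0.23,0,0,0,6],[-0.012,0.265,0,0,0,6.7],[-0.0125,0.285,0,0,0,6.7]]' 0.06
python3 -m creep '[[0.002,0.03,0,0,0,0],[0.004,0.06,0.01,0,0,0],[0.006,0.09,0.03,0,0,0],[0.008,0.112,0.05,0,0,0],[0.009,0.122,0.065,0,0,0],[0.009,0.122,0.068,0,0,0],[0.009,0.122,0.068,0,0,0],[0.009,0.122,0.068,0,0,0]]'
python3 wr.py w11 | tee o; set -- $(grep -oP 'mid \[\s*\K[^\]]*' o) $(grep -oP 'ang \K\S+(?= z)' o); python3 ring.py w11 $1 $2 $3
```

```text
clock: 38.8
tcp_pos: [0.4951, 0.0238, 0.2226]
orientation: [-0.002, -0.014, 1.0, 0.0]
wrist_force: [-0.1, -0.7, 0.1]
finger_gap: 0.0603
clock: 39.6
tcp_pos: [0.4848, 0.1424, 0.1565]
orientation: [0.0, -0.013, 1.0, -0.0]
wrist_force: [0.3, -0.5, 0.3]
finger_gap: 0.0602
tcp [0.4848 0.1424 0.1565] cam [0.414 0.14  0.299]
toolx ang -178.55
2928 mid [0.4864 0.1428] len 0.132 wid 0.019 ang 1.7 z [0.0169 0.021  0.023 ]
tool delta [-0.0016  0.0004  0.    ]
155 [-0.067  -0.0645 -0.062 ]
128 [0.0568 0.0589 0.0617]
ring mid offset along axis -0.0028 mid [0.4836 0.1427]
y [-0.0093  0.0003  0.0095] zmax 0.023
```

```bash
python3 -m creep '[[0.001,0,0.01,0,0,0],[0.001,0,0.04,0,0,0],[0.001,0,0.075,0,0,0],[0.001,0,0.11,0,0,0],[0.001,0,0.135,0,0,0],[0.001,0,0.147,0,0,0],[0.001,0,0.152,0,0,0],[0.001,0,0.152,0,0,0]]'
python3 -m creep '[[0,0,0,0,0,0],[0,0,0,0,0,0],[0,0,0,0,0,0],[0,0,0,0,0,0],[0,0,0,0,0,0],[0,0,0,0,0,0],[0,0,0,0,0,0],[0,0,0,0,0,0]]' 0 80
python3 -m creep '[[0,0,-0.01,0,0,0],[0,0,-0.03,0,0,0],[0,0,-0.06,0,0,0],[0,0,-0.1,0,0,0],[0,0,-0.14,0,0,0],[0,0,-0.18,0,0,0],[0,0,-0.21,0,0,0],[0,0,-0.215,0,0,0]]'
python3 held.py w12
```

```text
clock: 40.45
tcp_pos: [0.4838, 0.1428, 0.0044]
orientation: [0.0, -0.013, 1.0, 0.0]
wrist_force: [0.1, -0.1, 0.8]
finger_gap: 0.0603
clock: 41.25
tcp_pos: [0.4845, 0.143, 0.0057]
orientation: [0.001, -0.013, 1.0, -0.0]
wrist_force: [-0.7, -1.6, 5.7]
finger_gap: 0.0173
clock: 42.05
tcp_pos: [0.4855, 0.1433, 0.2243]
orientation: [0.004, -0.013, 1.0, 0.001]
wrist_force: [-0.0, 0.1, -0.2]
finger_gap: 0.017
x 0.020 n 589 ztop -0.0185 y [-0.0098  0.0089] V 63
x 0.026 n 610 ztop -0.0185 y [-0.0097  0.0088] V 62
x 0.032 n 650 ztop -0.0184 y [-0.0096  0.0087] V 62
x 0.038 n 661 ztop -0.0183 y [-0.0095  0.0085] V 62
x 0.044 n 693 ztop -0.0184 y [-0.0098  0.0089] V 63
x 0.050 n 708 ztop -0.0184 y [-0.0097  0.0088] V 63
x 0.056 n 685 ztop -0.0188 y [-0.0096  0.0086] V 62
x 0.062 n 964 ztop -0.0213 y [-0.0121  0.0105] V 11
x 0.068 n 686 ztop -0.0188 y [-0.0098  0.0085] V 63
x 0.074 n 453 ztop -0.0022 y [-0.0072  0.0058] V 69
x 0.080 n 440 ztop -0.0021 y [-0.0071  0.0059] V 69
x 0.086 n 681 ztop -0.0020 y [-0.0123  0.0122] V 69
ring x [0.0592 0.0618 0.0643]
[0.485  0.1432 0.2229]
```

```bash
python3 -m creep '[[-0.001,-0.02,0,0,0,0],[-0.004,-0.06,0,0,0,0],[-0.007,-0.1,0,0,0,0],[-0.01,-0.145,0,0,0,0],[-0.013,-0.19,0,0,0,0],[-0.016,-0.23,0,0,0,0],[-0.018,-0.265,0,0,0,0],[-0.019,-0.28,0,0,0,0]]'
python3 -m creep '[[-0.001,-0.015,0,0,0,-2],[-0.002,-0.03,0,0,0,-4],[-0.0027,-0.0375,0.02,0,0,-6],[-0.0027,-0.0375,0.05,0,0,-6.7],[-0.0027,-0.0375,0.08,0,0,-6.7],[-0.0027,-0.0375,0.105,0,0,-6.7],[-0.0027,-0.0375,0.115,0,0,-6.7],[-0.0027,-0.0375,0.115,0,0,-6.7]]'
python3 - <<'E'
from h import *
for i in range(3):
    s=env.get_state(); env.read_camera('top'); t=s['tcp_pos']; a=np.radians(8.2); D=t[:2]-[.526,-.259]
    R_=q2R(s['orientation']); print(t.round(4),'ex %.4f ey %.4f'%(D@[np.cos(a),np.sin(a)],D@[-np.sin(a),np.cos(a)]),np.degrees(np.arctan2(R_[1,0],R_[0,0])).round(2)+180)
E
```

```text
clock: 42.9
tcp_pos: [0.509, -0.139, 0.2176]
orientation: [-0.001, -0.011, 1.0, 0.0]
wrist_force: [0.6, 0.1, -1.4]
finger_gap: 0.0169
clock: 43.7
tcp_pos: [0.5119, -0.1725, 0.1023]
orientation: [-0.002, -0.072, 0.997, 0.001]
wrist_force: [-0.9, -0.1, -1.3]
finger_gap: 0.0172
[ 0.5119 -0.1725  0.1023] ex -0.0017 ey 0.0876 8.22999999999999
[ 0.5129 -0.1731  0.1038] ex -0.0007 ey 0.0868 8.22999999999999
[ 0.5138 -0.1737  0.1049] ex 0.0001 ey 0.0862 8.219999999999999
```

Well aligned (ey 0.0862, target 0.0862). Push in.

```bash
python3 -m creep '[[0,0,0.005,0,0,0],[0,0,0.01,0,0,0],[0,0,0.015,0,0,0],[0,0,0.02,0,0,0],[0,0,0.025,0,0,0],[0,0,0.028,0,0,0],[0,0,0.03,0,0,0],[0,0,0.03,0,0,0]]'
python3 -m creep '[[0,0,0.003,0,0,0],[0,0,0.006,0,0,0],[0,0,0.009,0,0,0],[0,0,0.011,0,0,0],[0,0,0.013,0,0,0],[0,0,0.015,0,0,0],[0,0,0.016,0,0,0],[0,0,0.016,0,0,0]]'
python3 -m creep '[[0,0,0.003,0,0,0],[0,0,0.006,0,0,0],[0,0,0.009,0,0,0],[0,0,0.012,0,0,0],[0,0,0.015,0,0,0],[0,0,0.017,0,0,0],[0,0,0.019,0,0,0],[0,0,0.019,0,0,0]]'
python3 held.py w13 | egrep 'x 0.02|ring|\['
```

```text
clock: 44.65
tcp_pos: [0.5133, -0.1738, 0.0739]
orientation: [-0.0, -0.071, 0.997, 0.0]
wrist_force: [0.1, 0.1, -1.4]
finger_gap: 0.0172
clock: 45.45
tcp_pos: [0.5137, -0.1731, 0.0586]
orientation: [0.0, -0.072, 0.997, 0.001]
wrist_force: [-1.4, 6.1, 5.2]
finger_gap: 0.017
clock: 46.25
tcp_pos: [0.5136, -0.1746, 0.0425]
orientation: [0.001, -0.071, 0.997, -0.001]
wrist_force: [-8.3, 4.7, 26.0]
finger_gap: 0.017
x 0.020 n 598 ztop -0.0172 y [-0.0098  0.0089] V 88
x 0.026 n 611 ztop -0.0170 y [-0.0092  0.0088] V 88
x 0.032 n 545 ztop -0.0211 y [-0.0073  0.0101] V 90
x 0.038 n 1057 ztop -0.0374 y [-0.0106  0.0134] V 97
x 0.044 n 1095 ztop -0.0372 y [-0.0106  0.0133] V 96
x 0.050 n 1233 ztop -0.0355 y [-0.0134  0.0133] V 101
x 0.056 n 717 ztop -0.0171 y [-0.0096  0.0085] V 165
x 0.062 n 893 ztop -0.0200 y [-0.0122  0.0105] V 29
x 0.068 n 775 ztop -0.0175 y [-0.0103  0.0087] V 165
x 0.074 n 430 ztop -0.0009 y [-0.0072  0.0055] V 205
x 0.080 n 436 ztop -0.0008 y [-0.0071  0.0058] V 204
x 0.086 n 632 ztop -0.0010 y [-0.0122  0.011 ] V 207
ring x [0.0599 0.0626 0.0649]
[ 0.5135 -0.1746  0.0425]
```

```bash
python3 -m creep '[[0,0,-0.001,0,0,0],[0,0,-0.001,0,0,0],[0,0,-0.001,0,0,0],[0,0,-0.001,0,0,0],[0,0,-0.001,0,0,0],[0,0,-0.003,0,0,0],[0,0,-0.006,0,0,0],[0,0,-0.01,0,0,0]]' 0.045
python3 -m creep '[[0,0,-0.02,0,0,0],[0,0,-0.05,0,0,0],[0,0,-0.08,0,0,0],[0,0,-0.11,0,0,0],[0,0,-0.14,0,0,0],[0,0,-0.165,0,0,0],[0,0,-0.175,0,0,0],[0,0,-0.175,0,0,0]]'
python3 seat.py w14 1; python3 seat.py w15 2;  python3 seat.py w16 3; python3 tools.py e
python3 - <<'E'
import cv2
a=cv2.imread('pics/w16.png'); b=cv2.imread('pics/escene.png'); t=cv2.imread('pics/etop.png')
import numpy as np
cv2.imwrite('pics/fin.png',np.hstack([cv2.resize(a,(400,300)),cv2.resize(b,(400,300))])); 
E
```

```text
clock: 47.1
tcp_pos: [0.5134, -0.1738, 0.0494]
orientation: [-0.0, -0.071, 0.997, 0.0]
wrist_force: [-0.3, 0.0, 0.2]
finger_gap: 0.0447
clock: 47.9
tcp_pos: [0.5143, -0.1743, 0.2259]
orientation: [0.001, -0.071, 0.997, -0.001]
wrist_force: [-0.2, -0.3, -1.0]
finger_gap: 0.0451
tcp [ 0.5136 -0.1739  0.2243]
x -0.055 172 ztop 0.0599 Y [-0.0118  0.0075]
x -0.025 160 ztop 0.0599 Y [-0.0109  0.0076]
x -0.01 160 ztop 0.0599 Y [-0.011   0.0078]
x 0 159 ztop 0.0599 Y [-0.0111  0.0078]
x 0.01 158 ztop 0.0598 Y [-0.0112  0.0079]
x 0.025 154 ztop 0.06 Y [-0.0113  0.008 ]
x 0.055 142 ztop 0.0619 Y [-0.0094  0.0084]
ring [-0.0647 -0.062  -0.06  ]
ring [0.0587 0.0608 0.0637]
jaw z 0.066 [-0.0179 -0.0076 -0.0059]
jaw z 0.074 [-0.0137 -0.0098 -0.0085]
jaw z 0.082 [-0.0162 -0.0125 -0.011 ]
jaw z 0.09 [-0.0201 -0.0169 -0.0141]
tcp [ 0.5131 -0.1737  0.2233]
x -0.055 156 ztop 0.06 Y [-0.0096  0.0078]
x -0.025 152 ztop 0.0599 Y [-0.0086  0.0083]
x -0.01 152 ztop 0.06 Y [-0.0099  0.0085]
x 0 145 ztop 0.06 Y [-0.0095  0.0081]
x 0.01 138 ztop 0.0598 Y [-0.0096  0.0075]
x 0.025 136 ztop 0.06 Y [-0.0092  0.00
[... 942 characters left out ...]
0.0547 0.0586 0.0616]
top brush ((0.5978540778160095, 0.2995853126049042), 0.010254662483930588) 0.23017363872393082
top beaker ((0.6306115388870239, 0.09513930976390839), 0.042381081730127335) 0.12446482419129778
scene 71 mid [ 0.5292 -0.3499] len 0.063 wid 0.012 ang 8.8 z [0.0523 0.0576 0.0603]
scene 83 mid [ 0.5117 -0.2613] len 0.076 wid 0.016 ang 10.5 z [0.0531 0.0573 0.0603]
scene 123 mid [ 0.5188 -0.1706] len 0.127 wid 0.014 ang 8.8 z [0.0539 0.0579 0.0612]
scene brush ((0.5995624661445618, 0.30064260959625244), 0.010622459463775158) 0.22846518654776005
scene beaker ((0.6312358975410461, 0.09565241634845734), 0.04305580258369446) 0.1240103280672551
[ 0.5126588  -0.17349186  0.22262741]
```

View pics/fin.png

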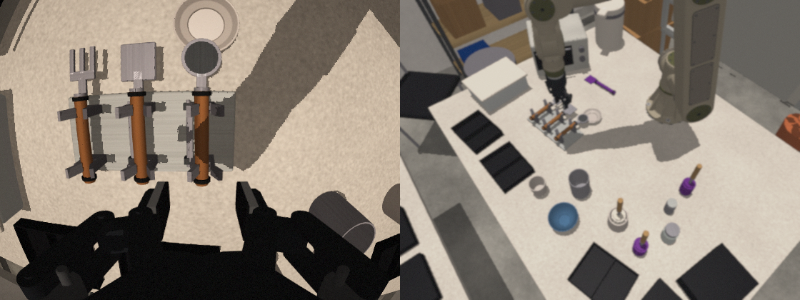

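View pics/etop.png

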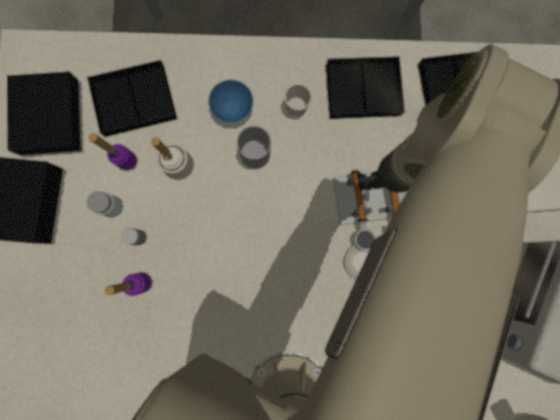

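```bash
python3 -c "
from workcell import env; print(env.hand_in())"
```

```text
the job is handed in; nothing more can be done
None
```

I scrubbed the beaker with three full strokes, stood the brush back in its stand, and hung the fork, paddle and spoon on the rack. The job is handed in at about 48 s on the robot's clock, with no verdict reported.

**Brush and beaker:**
- On the second stroke I felt the beaker's floor. The first ended 1 to 2 mm above it. The third went to the same depth but showed no contact force at its end.
- Every stroke came back up with the tip at about the rim.
- The brush stands upright in its pot, with its top at about 0.23 m.
- The beaker is upright and has not moved by more than about 1 mm.

**Tools (spoon in clip 1, paddle in clip 2, fork in clip 3):**
- In the last wrist views all three handles lie level, with their tops 60 mm above the table and their axes at the 50 mm seat height.
- The rings sit outside the forks, centred to about 1 mm for the spoon and fork and 2 mm for the paddle.
- By their measured profile, all three jaws are shut.

**Surroundings:** In the last pictures the crockery, jar, shaker and purple brushes look undisturbed. The purple paddle is untouched in the scene view. The arm hides part of the rack in the final top view.

**Disagreements:** The first rack position from the fixed cameras was about 3.5 mm off along the rack. I corrected it from the wrist camera before the first placing. The fixed cameras also differed from each other by about 2 mm.

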